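Draw a dropped quick-release plate out from under a glass shelf with a hooked rod

ROBOT

A 7-joint arm with a two-finger parallel gripper is mounted at the origin on the work surface. World frame = base frame: x ahead of the robot, y to its left, z up, the work surface at z = 0. Lengths are in m, angles in rad, forces in N, time in s.
With the tool pointing down it reaches from about 0.4 to 0.875 m from the base axis. Payload 19.3 kg.
Tool frame: the origin (TCP) lies on the centre line of the jaws, within the pads' length; the fingertips stand 8 mm ahead of it and the grasp point (between the pads) lies 11 mm behind it (bot.tip_extent is the distance from the TCP to the fingertips, in m); x points along the fingers, y is the direction in which the jaws open and shut, and the axes are right-handed (so a half turn about x gives the same grasp; the last joint's range is limited). The gripper opens to 85 mm and grips with 20 to 120 N. Pads are 22 mm wide; open, the fingers measure 114 mm over their backs; the gripper's body (76 mm by 85 mm) begins 54 mm behind the grasp point. The pads swing forward as they close: fully open they stand 13 mm farther back than shut.
Start: joints at [-1.226, 0.521, -0.036, 1.599, 0.021, 1.021, -0.113], TCP at [0.252, 0.572, 0.239] pointing down, gripper open.
Joint ranges: [-2.91, 2.91], [-0.3, 2.13], [-1.5, 1.42], [0.17, 2.43], [-1.26, 4.41], [0.16, 1.93], [-2.52, 2.52]. Speed limits (rad/s): [1.89, 1.89, 2.39, 2.39, 3.01, 3.01, 3.01].

INTERFACE

Orientations are given as [roll, pitch, yaw] about the fixed x, y, z axes, in that order (R = Rz(yaw) Ry(pitch) Rx(roll)).
In Python, from workcell import sensors, imaging, order, bot gives the robot as it stands.
- The arm moves only by the tool arm_command, never from a script. Its argument "commands" is a list of rows, each an object of numbers: "dx", "dy", "dz": the shift along the tool's x, y, z in cm; "twist": the turn about the tool's x in rad. A call has 1 to 12 rows; each row is the pose to reach, as a shift and turn from the pose measured when the call began, along the tool's axes at that moment; what a row does not reach only later rows make up. A row lasts 1/12 s, in which the tool goes at most 41.7 mm and 7.16 degrees, less where a joint would pass 70% of its speed; a pose out of reach is approached as far as the arm can. A call with a gripper value outside its range is refused whole. "grip" is the closure, from -1 (fully open) to 1 (shut), set as the call begins (left out, the last holds). The fingers move at their own pace and stop on an object; "squeeze" is the grip in N (left out, the last holds). Time passes only in rows, so rows that repeat a pose let the fingers close. It gives the time, the measured TCP pose, the force and the opening at its end, in the units of the state.
- sensors.observe(): the state, without advancing time (a new reading comes with each control period).
- imaging.grab_frame(name): name is "side" or "top" or "wrist"; returns the picture (384x512x3 uint8, red, green, blue); there is no depth.
- imaging.camera_info(name): a dict with "fx", "fy", "cx", "cy" (pixels), "origin" and "attitude" of the camera in the world. Camera axes: x right, y down, z forward; pixel columns grow to the right and rows downward; lengths in m; the calibration is good to about 2 mm. A picture is of the moment at which its call begins: read the wrist's pose just before it. camera_info takes no time and is no camera call; for the wrist camera it gives the pose at the moment of the call.
- order.job_done(): hands the job in, once; it reports no verdict.
The state is a dict: "clock": time; "qpos": joint angles; "qd": joint speeds; "joint_efforts": joint torques, N m; "position": TCP position; "tool_rot": TCP orientation; "force": force on the tool from outside, world axes, zero at the start; "moment": the same for the moment, N m; "grip_width": finger opening in m.
Only numpy, scipy, OpenCV 4.12 (cv2) and the standard library are available. Lean on these libraries where they do the work, as an engineer would, in place of code of your own. Each camera call takes 0.05 s, during which the arm holds its last target.

TASK

The red camera plate has slipped in under the upper glass pane. Take the hooked rod from its cradle, reach it over the fixed glass guard and draw the plate out with the hook until you feel it come home, its whole long edge flush against the inside of the guard, held there a moment by a steady pull of about 5 newtons; it is all glass, so keep a light touch on panes and guard, and never touch the plate with the gripper. Leave the plate flush, lay the rod back in its cradle as it was, and leave the other gear where it stands.

Things in the scene. Friction and masses are not known exactly. Their poses are not given: they have to be found in the camera images.
- shelf: Fixed glass display shelf. Origin: at table level under the middle of the guard's inner face; x points inwards, away from the guard, y along the guard, z up. Base pane: x = -10 to 300 mm, y = -200 to 200 mm, top face 10 mm above the origin, open from above as far as x = 110 mm. The panes must only be loaded lightly: 15 N from the hook at most.
- guard: Fixed upright glass strip along the front of the base pane: 360 mm long (y), 8 mm thick, its top edge 34 mm above the table, 24 mm above the base pane's top. A steel clip at y = -165 and 165 mm stands 4 mm proud of the inner face. Origin: bottom middle of the inner face, 10 mm above the shelf's origin; shelf axes. The plate may push on it with 10 N at most; 5 N is right.
- plate: The dropped part: red plate lying flat on the base pane, 40 mm wide (its x), 100 mm long (y), 10 mm thick, about 90 g. A slot 12 mm wide (x) and 64 mm long (y) goes right through its middle; the hook's tip can drop through it to the glass. Origin: centre of its underside, z up. Flush against the guard, its origin is at shelf x = 20 mm, its y along the guard. Either way round is right.
- hook_grip (a point): Telescopic hooked rod: middle of its grip, on the rod's axis; z up, hook down. Grip 16 mm wide (y), 24 mm high, x = -60 to 50 mm; 9 mm sleeve to x = 120 mm; 6 mm rod, bent square down at its end: the leg's axis is between x = 215 and 255 mm (how far the stiff telescope is pulled out differs each time and is not measured), its 6 mm round tip 45 mm below the rod's axis.
- hook: The same hooked rod, same frame as hook_grip. Black grip with orange bands, dark sleeve, steel rod. About 115 g, balance near x = 50 mm. The telescope holds its length under any pull used here. The hook may bear on the plate with 10 N at most.
- cradle_rest (a point): Fixed aluminium cradle: where hook_grip lies when the rod is in the cradle, 65 mm above the table, rod along this x. A fork with a 22 mm wide notch carries the grip at x = -46 mm, one with a 15 mm notch carries the sleeve at x = 85 mm. The flared fork tops reach 23 and 31 mm above the rod's axis and are open upwards; fingers fit between the forks.
- lens: Bystander: satin aluminium wide-angle lens standing on the base pane, 68 mm across, 72 mm high. Origin: centre of its underside.
- cap: Bystander: black silicone body cap lying on the base pane, 58 mm across, 9 mm high. Origin: centre of its underside.
- tripod: Bystander: folded stainless tabletop tripod lying on the upper pane, 165 mm long (its y), 34 mm wide, 31 mm high. Origin: on the pane, near its middle.
- wrench: Bystander: green plastic filter wrench lying flat on the upper pane, ring 72 mm across, two 55 mm arms along its x, 8 mm thick. Origin: centre of the ring, underside.
- pane_edge (a point): Middle of the upper pane's front edge, on its underside: shelf x = 110 mm, 125 mm above the table; shelf axes. The upper pane is 8 mm thick, runs 190 mm inwards and 200 mm to either side, on four steel posts 12 mm thick, at shelf x = 128 and 275 mm, y = -188 and 188 mm. The plate lies under it.

How it is judged:
By the outcome, as a careful person would: the job done as asked, in the order asked, and still so for the second after the job is handed in, with the robot touching nothing.
It also fails if it takes over 70 s, if anything falls off the work surface, if the arm or the gripper's body presses on something with over 40 N, if the wrist force passes 120 N, or if a joint passes its speed limit or range.

## Working session

There is one attempt and no reset: what is moved stays moved. The work goes in short steps, Python scripts to look and compute and a tool call to move; the robot and the scene stay as the last step left them, time stands still between calls to the robot, and variables do not carry over. Pictures are saved under pics/ and viewed, and the job is handed in when it is done.

Besides the shell and the picture viewer there is one more tool, called after "Emit:" as name([rows], argument=value, ...), one row to a line, values as JSON. arm_command: Moves the arm, as the interface text tells. Its arguments: {"type":"object","properties":{"commands":{"type":"array"},"grip":{"type":"number"},"squeeze":{"type":"number"}},"required":["commands"]}

```bash
ls; mkdir -p pics
python3 - <<'E'
from workcell import sensors, imaging, order, bot
import cv2
s=sensors.observe()
for k,v in s.items(): print(k,v)
print(bot.tip_extent)
for n in ("side","top","wrist"):
    print(n,imaging.camera_info(n))
    cv2.imwrite(f"pics/{n}0.png",imaging.grab_frame(n)[:,:,::-1])
E
```

```text
pics
clock 0.0
qpos [-1.22620774  0.52201256 -0.03633615  1.6000072   0.02120699  1.02107566
 -0.11278083]
qd [ 0.00018215 -0.00248692  0.00063397 -0.00043197  0.0015469   0.00064148
  0.00028763]
joint_efforts [-3.14184863e-04 -9.27099323e+01  1.97964326e+00 -3.69923830e+01
  1.77643611e-02  8.19740177e-03  1.00095858e-04]
position [0.25177232 0.57169191 0.23872681]
tool_rot [-1.49858497  1.56967879 -1.91335314]
force [-0.14980081  0.34254133  0.22647225]
moment [ 0.04185942 -0.0224913  -0.00836098]
grip_width 0.08561995313073897
0.008
side {'fx': 369.5774067961729, 'fy': 369.5774067961729, 'cx': 257.9792553656678, 'cy': 194.38419245038384, 'origin': array([ 0.2671814 , -0.6412076 ,  0.58213185]), 'attitude': array([-2.16506587, -0.01859689, -0.40596829])}
top {'fx': 378.8480794106631, 'fy': 378.8480794106631, 'cx': 252.62933223816097, 'cy': 195.2459681062228, 'origin': array([ 4.84935974e-01, -3.85754173e-04,  1.04207821e+00]), 'attitude': array([-3.09668266,  0.00452906, -1.54844098])}
wrist {'fx': 307.3299083111246, 'fy': 307.3299083111246, 'cx': 253.1691194701668, 'cy': 191.28677227589392, 'origin': array([0.18004593, 0.60314861, 0.37192916]), 'attitude': array([ 2.82677713e+00, -2.17204992e-04,  1.15586366e+00])}
```

View pics/side0.png

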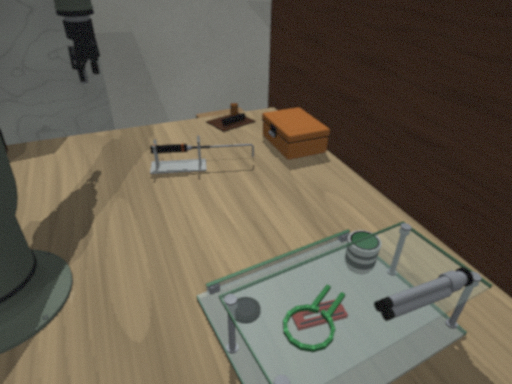

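View pics/top0.png

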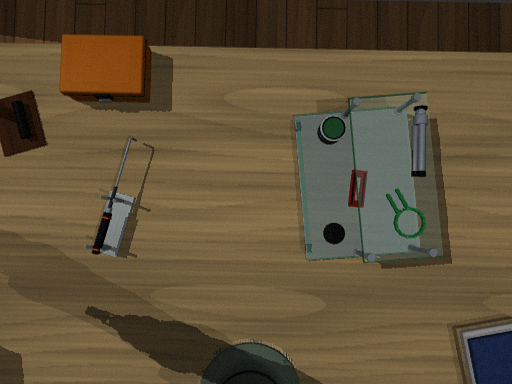

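View pics/wrist0.png

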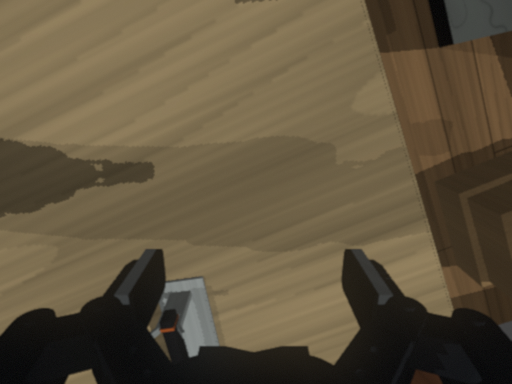

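```bash
cat > h.py <<'E'
import numpy as np, cv2
from scipy.spatial.transform import Rotation as Ro
from workcell import sensors, imaging, order, bot
def cam(n):
    c=imaging.camera_info(n); return c, Ro.from_euler('xyz',c['attitude']).as_matrix()
def ray(n,u,v,C=None):
    c,R=C or cam(n); d=R@np.array([(u-c['cx'])/c['fx'],(v-c['cy'])/c['fy'],1.]); return np.array(c['origin']),d
def onz(n,u,v,z,C=None):
    o,d=ray(n,u,v,C); return o+d*(z-o[2])/d[2]
def proj(n,p,C=None):
    c,R=C or cam(n); q=R.T@(np.array(p)-c['origin']); return np.array([c['fx']*q[0]/q[2]+c['cx'],c['fy']*q[1]/q[2]+c['cy']])
def save(img,name,box=None,k=1):
    if box: img=img[box[1]:box[3],box[0]:box[2]]
    cv2.imwrite(f'pics/{name}.png',cv2.resize(img,None,fx=k,fy=k,interpolation=cv2.INTER_CUBIC)[:,:,::-1])
E
python3 - <<'E'
from h import *
t=cv2.imread('pics/top0.png')[:,:,::-1]; s=cv2.imread('pics/side0.png')[:,:,::-1]
save(t,'t_shelf',(280,80,460,280),3)
save(t,'t_rod',(70,120,170,270),4)
save(s,'s_shelf',(190,215,500,384),2.5)
save(s,'s_rod',(140,130,270,190),6)
E
```

```text
(no output)
```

View pics/t_shelf.png

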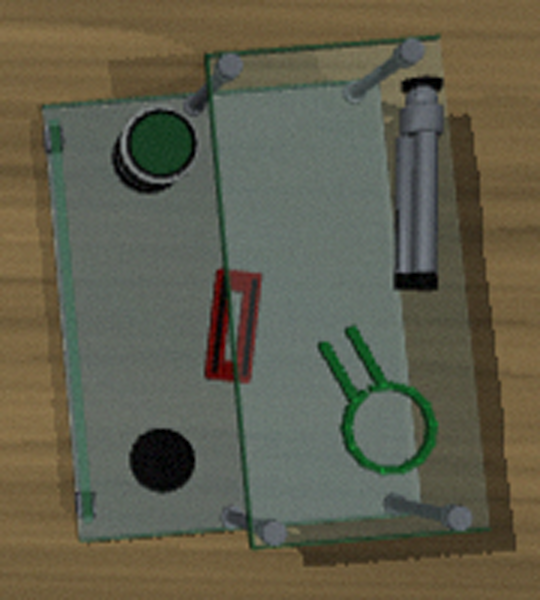

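View pics/t_rod.png

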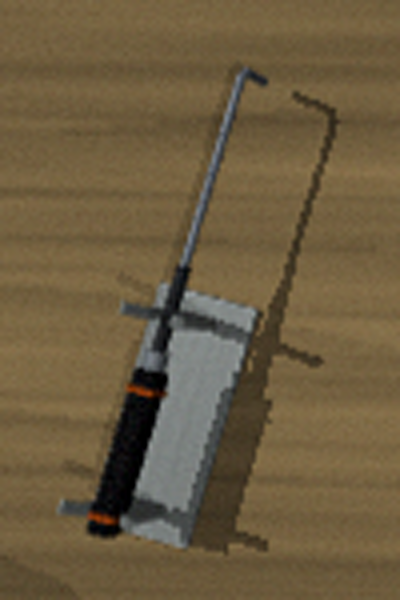

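View pics/s_shelf.png

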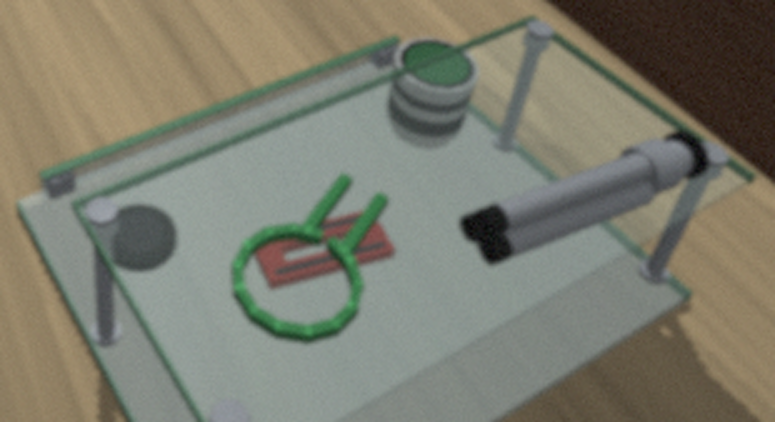

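View pics/s_rod.png

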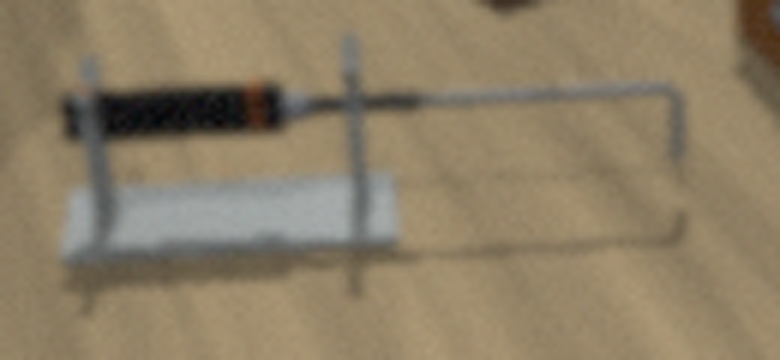

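Run:
```python
from h import *
np.set_printoptions(precision=4,suppress=True)
T=cam('top');S=cam('side')
f=lambda u,v,k,ox,oy:((u+.5)/k-.5+ox,(v+.5)/k-.5+oy)
# rod
P={}
for nm,u,v,z in [('band1',103,519,.077),('band2',146,392,.077),('sleeve_end',182,267,.067),('bend',245,75,.067),('rodmid',210,178,.067),('tip',266,80,.022)]:
    p=onz('top',*f(u,v,4,70,120),z,T); P[nm]=p; print(nm,p)
d=P['bend']-P['band1'];print('yaw',np.degrees(np.arctan2(d[1],d[0])),'len',np.linalg.norm(d))
d=P['bend']-P['sleeve_end'];print('yaw',np.degrees(np.arctan2(d[1],d[0])),'len',np.linalg.norm(d[:2]))
# shelf: guard top outer corners, inner
for nm,u,v,z in [('guardtop far',55,127,.034),('guardtop near',87,517,.034),('base far L',43,105,.01),('base near L',80,540,.01),('pane far',206,53,.133),('pane near',253,547,.133),('pane farR',441,38,.133),('base farR',380,82,.01)]:
    print(nm,onz('top',*f(u,v,3,280,80),z,T))
for nm,u,v,z in [('guardtop far',398,41,.034),('guardtop near',42,176,.034),('base near L',20,205,.01),('pane near',76,204,.133),('pane far',532,19,.133)]:
    print('S',nm,onz('side',*f(u,v,2.5,190,215),z,S))
# plate
for nm,u,v,z in [('a',219,269,.02),('b',262,273,.02),('c',249,383,.02),('d',205,379,.02)]:
    print('plate',nm,onz('top',*f(u,v,3,280,80),z,T))
for nm,u,v,z in [('a',256,244,.02),('b',378,213,.02),('c',395,252,.02),('d',272,287,.02)]:
    print('S plate',nm,onz('side',*f(u,v,2.5,190,215),z,S))
print('S bend',*[onz('side',*f(675,90,6,140,130),.065,S)])
print('S tip',*[onz('side',*f(680,158,6,140,130),.02,S)])
print('lens',onz('top',*f(162,145,3,280,80),.072,T),'cap',onz('top',*f(162,460,3,280,80),.009+.01,T))
```

```text
band1 [0.3818 0.401  0.077 ]
band2 [0.4629 0.3768 0.077 ]
sleeve_end [0.5437 0.3607 0.067 ]
bend [0.6695 0.3245 0.067 ]
rodmid [0.6018 0.3447 0.067 ]
tip [0.6749 0.3251 0.022 ]
yaw -14.883379514724739 len 0.29779496077440565
yaw -16.031449314298314 len 0.13086496938008993
guardtop far [ 0.7297 -0.1122  0.034 ]
guardtop near [ 0.3832 -0.1463  0.034 ]
base far L [ 0.7556 -0.1035  0.01  ]
base near L [ 0.3601 -0.1438  0.01  ]
pane far [ 0.7687 -0.2223  0.133 ]
pane near [ 0.3726 -0.2639  0.133 ]
pane farR [ 0.785 -0.412  0.133]
base farR [ 0.7835 -0.4119  0.01  ]
S guardtop far [ 0.7333 -0.1182  0.034 ]
S guardtop near [ 0.3803 -0.1513  0.034 ]
S base near L [ 0.3608 -0.152   0.01  ]
S pane near [ 0.3727 -0.2694  0.133 ]
S pane far [ 0.7639 -0.2298  0.133 ]
plate a [ 0.6069 -0.2638  0.02  ]
plate b [ 0.6041 -0.3025  0.02  ]
plate c [ 0.5047 -0.2917  0.02  ]
plate d [ 0.5075 -0.2523  0.02  ]
S plate a [ 0.5102 -0.2621  0.02  ]
S plate b [ 0.6105 -0.2723  0.02  ]
S plate c [ 0.6017 -0.3076  0.02  ]
S plate d [ 0.5035 -0.2993  0.02  ]
S bend [0.6708 0.3199 0.065 ]
S tip [0.6773 0.3277 0.02  ]
lens [ 0.7068 -0.2003  0.072 ] cap [ 0.434  -0.2148  0.019 ]
```

```bash
cat >> h.py <<'E'
np.set_printoptions(precision=4,suppress=True)
def tool():
    s=sensors.observe(); return s,np.array(s['position']),Ro.from_euler('xyz',s['tool_rot']).as_matrix()
def delta(target,yaw_y=None):
    """tool shift (cm) to reach TCP target; twist so that tool y points at world yaw_y (deg)"""
    s,p,R=tool(); d=R.T@(np.array(target)-p)*100
    out=dict(dx=round(d[0],2),dy=round(d[1],2),dz=round(d[2],2))
    if yaw_y is not None:
        y=R[:,1]; cur=np.degrees(np.arctan2(y[1],y[0])); w=(yaw_y-cur+180)%360-180
        out['twist']=round(-np.radians(w),3)
    return out
def st():
    s,p,R=tool(); y=R[:,1]
    print('t',round(s['clock'],2),'p',p,'yaw_y',round(np.degrees(np.arctan2(y[1],y[0])),2),'xax',R[:,0],'F',np.array(s['force']),'M',np.array(s['moment']),'w',round(s['grip_width'],4),'q7',round(s['qpos'][6],3))
E
python3 - <<'E'
from h import *
st()
print(tool()[2])
# pre-grasp above hook_grip ; 
for a in (74.5,-105.5): print(delta((.428,.393,.20),a))
E
```

```text
t 0.15 p [0.2518 0.5718 0.2389] yaw_y 66.23 xax [-0.0003 -0.0008 -1.    ] F [-0.5089 -0.0441  0.0509] M [ 0.0269 -0.0168  0.0183] w 0.0853 q7 -0.113
[[-0.0003  0.403   0.9152]
 [-0.0008  0.9152 -0.403 ]
 [-1.     -0.0008  0.0001]]
{'dx': np.float64(3.9), 'dy': np.float64(-9.26), 'dz': np.float64(23.33), 'twist': np.float64(-0.144)}
{'dx': np.float64(3.9), 'dy': np.float64(-9.26), 'dz': np.float64(23.33), 'twist': np.float64(2.997)}
```

Emit:
arm_command([
  {"dx": 0.5,"dy": -1.2,"dz": 3,"twist": -0.02},
  {"dx": 1.2,"dy": -2.6,"dz": 6.6,"twist": -0.05},
  {"dx": 2,"dy": -4.1,"dz": 10.2,"twist": -0.08},
  {"dx": 2.8,"dy": -5.5,"dz": 13.8,"twist": -0.1},
  {"dx": 3.4,"dy": -6.9,"dz": 17.4,"twist": -0.12},
  {"dx": 3.9,"dy": -8.3,"dz": 20.8,"twist": -0.144},
  {"dx": 3.9,"dy": -9.0,"dz": 22.6,"twist": -0.144},
  {"dx": 3.9,"dy": -9.3,"dz": 23.3,"twist": -0.144},
  {"dx": 3.9,"dy": -9.3,"dz": 23.3,"twist": -0.144},
  {"dx": 3.9,"dy": -9.3,"dz": 23.3,"twist": -0.144},
], grip=-1)

```text
clock: 0.98
position: [0.4269, 0.3935, 0.2]
tool_rot: [-2.442, 1.57, -2.713]
force: [-0.2, 0.5, 0.4]
grip_width: 0.0851
```

Run:
```python
from h import *
st(); C=cam('wrist'); im=imaging.grab_frame('wrist'); save(im,'w1',None,1.5)
t=imaging.grab_frame('top'); save(t,'t1',(60,110,190,270),4)
u=np.array([np.cos(np.radians(-15.5)),np.sin(np.radians(-15.5))]);hg=np.array([.428,.393])
for x in (-60,-46,50,85,120,249): print(x,proj('wrist',[*(hg+u*x/1000),.065],C)*1.5)
```

```text
t 0.98 p [0.4269 0.3935 0.2   ] yaw_y 74.5 xax [-0.0006 -0.0003 -1.    ] F [-0.1583  0.4917  0.3611] M [0.0126 0.0181 0.0593] w 0.0851 q7 0.431
-60 [379.7649 173.2344]
-46 [379.7678 198.2181]
50 [379.7854 349.7884]
85 [379.791  397.7312]
120 [379.7961 442.3978]
249 [379.8125 583.6163]
```

View pics/w1.png

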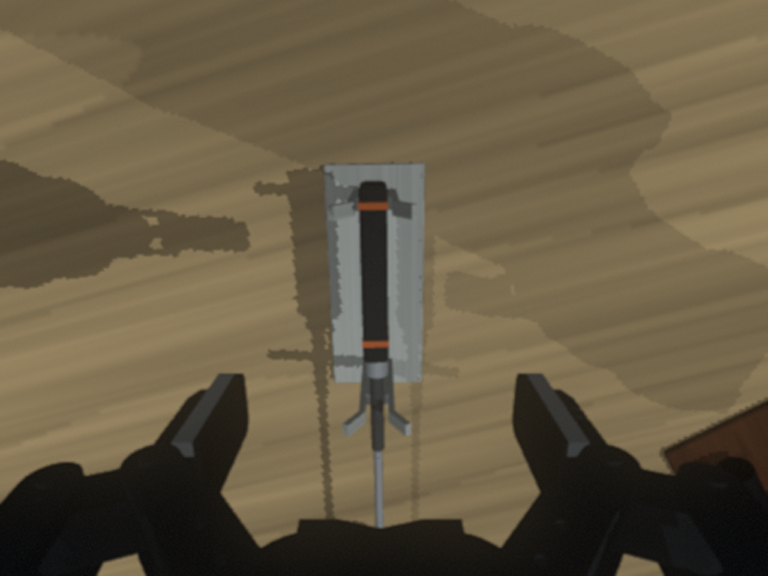

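View pics/t1.png

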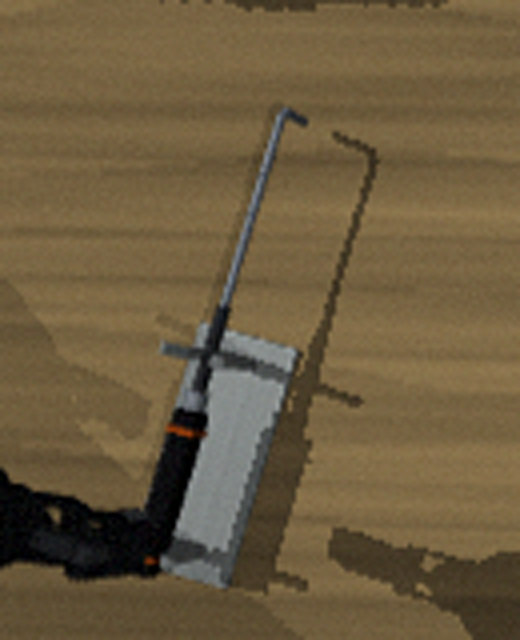

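Run:
```python
from h import *
C=cam('wrist'); k=lambda u,v:((u+.5)/1.5-.5,(v+.5)/1.5-.5)
P={}
for nm,u,v,z in [('butt',372.5,182,.077),('band1',373,206,.077),('band2',375.5,345,.077),('grip front',376,361,.077),('sleeve end',377.5,450,.0695),('rod',378.8,520,.068)]:
    P[nm]=onz('wrist',*k(u,v),z,C)[:2]; print(nm,P[nm])
a=np.array(list(P.values())); c=a.mean(0); d=np.linalg.svd(a-c)[2][0]; d*=np.sign(d[0]); print('yaw',np.degrees(np.arctan2(d[1],d[0])))
for nm,x in [('butt',-60),('grip front',50),('sleeve end',120)]:
    print(nm,'hg', c+d*((P[nm]-c)@d - x/1000))
```

```text
butt [0.372  0.4047]
band1 [0.3845 0.4015]
band2 [0.466  0.3802]
grip front [0.4765 0.3776]
sleeve end [0.5451 0.3595]
rod [0.6044 0.344 ]
yaw -14.641918030715365
butt hg [0.43   0.3896]
grip front hg [0.4281 0.3901]
sleeve end hg [0.429  0.3899]
```

Run:
```python
from h import *
print(delta((.434,.3887,.055),75.36))
```

```text
{'dx': np.float64(14.5), 'dy': np.float64(-0.32), 'dz': np.float64(0.9), 'twist': np.float64(-0.013)}
```

Emit:
arm_command([
  {"dx": 2,"dy": -0.3,"dz": 0.9,"twist": -0.015},
  {"dx": 5,"dy": -0.3,"dz": 0.9,"twist": -0.015},
  {"dx": 8,"dy": -0.3,"dz": 0.9,"twist": -0.015},
  {"dx": 11,"dy": -0.3,"dz": 0.9,"twist": -0.015},
  {"dx": 13,"dy": -0.3,"dz": 0.9,"twist": -0.015},
  {"dx": 14,"dy": -0.3,"dz": 0.9,"twist": -0.015},
  {"dx": 14.5,"dy": -0.3,"dz": 0.9,"twist": -0.015},
  {"dx": 14.5,"dy": -0.3,"dz": 0.9,"twist": -0.015},
])

```text
clock: 1.75
position: [0.4334, 0.3895, 0.0547]
tool_rot: [-2.547, 1.569, -2.799]
force: [0.0, -0.4, 0.0]
grip_width: 0.0852
```

Run:
```python
from h import *
st(); save(imaging.grab_frame('wrist'),'w2',None,1.5); print(delta((.434,.3887,.055),75.36))
```

```text
t 1.75 p [0.4334 0.3895 0.0547] yaw_y 75.53 xax [-0.0013 -0.0005 -1.    ] F [ 0.0043 -0.3912  0.0462] M [0.042  0.0422 0.0142] w 0.0852 q7 0.443
{'dx': np.float64(0.06), 'dy': np.float64(-0.09), 'dz': np.float64(0.03), 'twist': np.float64(0.003)}
```

View pics/w2.png

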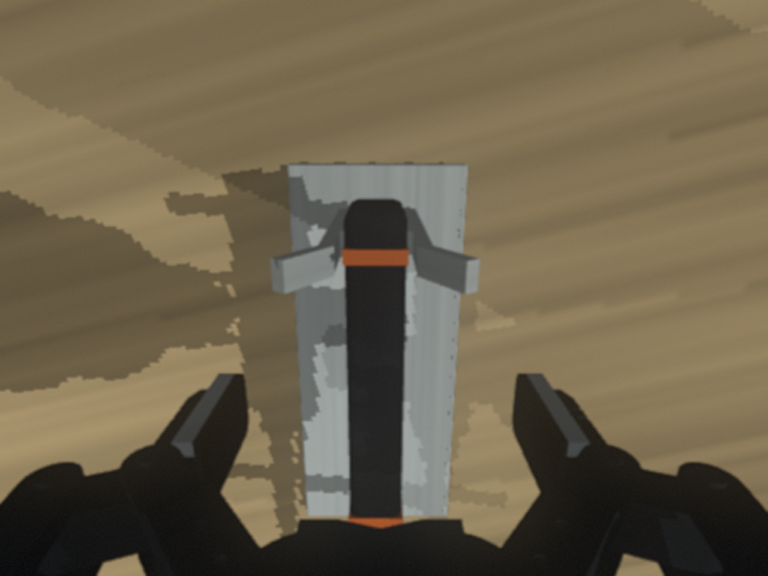

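Emit:
arm_command([
  {"dy": -0.1},
  {"dy": -0.1},
  {"dy": -0.1},
  {"dy": -0.1},
  {"dy": -0.1},
  {"dy": -0.1},
  {"dy": -0.1},
  {"dy": -0.1},
  {"dy": -0.1},
  {"dy": -0.1},
  {"dy": -0.1},
  {"dy": -0.1},
], grip=1, squeeze=100)

```text
validation failed for argument at $.co...
```

Run:
```python
from h import *
st(); save(imaging.grab_frame('side'),'s3',(140,110,270,190),6)
```

```text
t 1.8 p [0.4339 0.3896 0.0556] yaw_y 75.51 xax [-0.0004  0.0004 -1.    ] F [-0.3386  0.1902 -0.1437] M [-0.0092 -0.0922 -0.0474] w 0.0852 q7 0.443
```

View pics/s3.png

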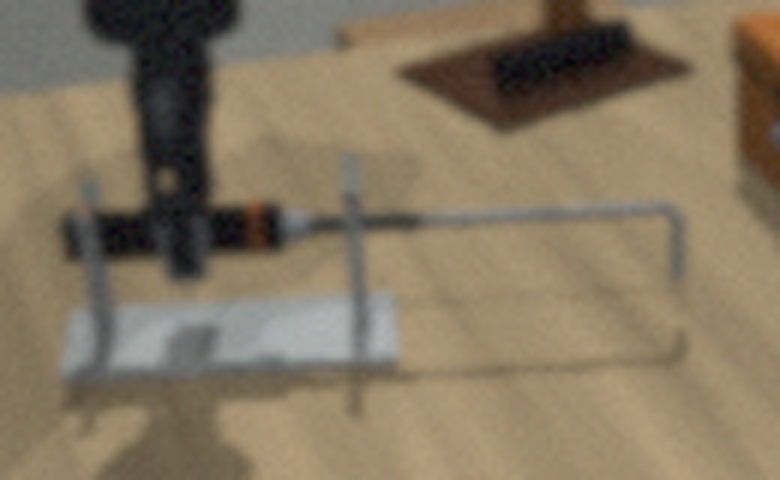

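Emit:
arm_command([
  {"dx": 0,"dy": -0.1,"dz": 0,"twist": 0},
  {"dx": 0,"dy": -0.1,"dz": 0,"twist": 0},
  {"dx": 0,"dy": -0.1,"dz": 0,"twist": 0},
  {"dx": 0,"dy": -0.1,"dz": 0,"twist": 0},
  {"dx": 0,"dy": -0.1,"dz": 0,"twist": 0},
  {"dx": 0,"dy": -0.1,"dz": 0,"twist": 0},
  {"dx": 0,"dy": -0.1,"dz": 0,"twist": 0},
  {"dx": 0,"dy": -0.1,"dz": 0,"twist": 0},
  {"dx": 0,"dy": -0.1,"dz": 0,"twist": 0},
  {"dx": 0,"dy": -0.1,"dz": 0,"twist": 0},
], grip=1, squeeze=100)

```text
clock: 2.68
position: [0.4341, 0.3888, 0.0565]
tool_rot: [1.481, 1.57, 1.228]
force: [-1.0, -1.2, 6.4]
grip_width: 0.0145
```

Run:
```python
from h import *
st(); save(imaging.grab_frame('side'),'s4',(140,110,270,190),6)
```

```text
t 2.68 p [0.4341 0.3888 0.0565] yaw_y 75.47 xax [ 0.0004  0.0011 -1.    ] F [-0.968  -1.154   6.4221] M [-0.2547  0.3343 -0.1897] w 0.0145 q7 0.444
```

View pics/s4.png

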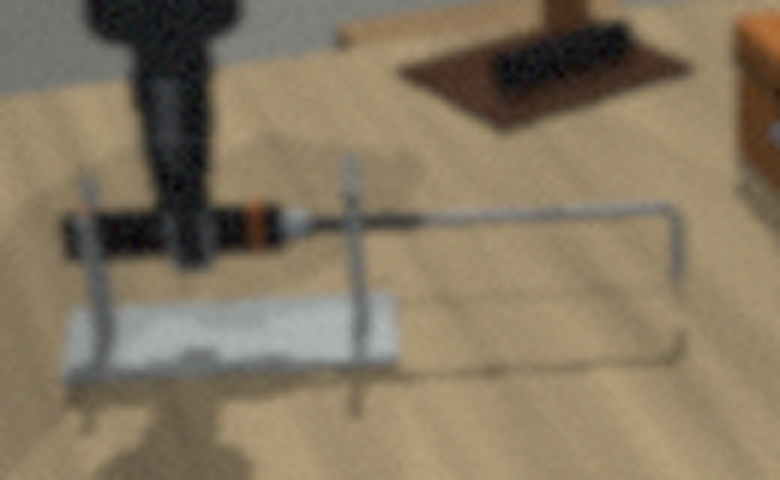

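Emit:
arm_command([
  {"dx": -0.5,"dy": 0,"dz": 0,"twist": 0},
  {"dx": -1.5,"dy": 0,"dz": 0,"twist": 0},
  {"dx": -3,"dy": 0,"dz": 0,"twist": 0},
  {"dx": -5,"dy": 0,"dz": 0,"twist": 0},
  {"dx": -7.5,"dy": 0,"dz": 0,"twist": 0},
  {"dx": -10,"dy": 0,"dz": 0,"twist": 0},
  {"dx": -11.5,"dy": 0,"dz": 0,"twist": 0},
  {"dx": -12,"dy": 0,"dz": 0,"twist": 0},
  {"dx": -12,"dy": 0,"dz": 0,"twist": 0},
])

```text
clock: 3.48
position: [0.4344, 0.389, 0.178]
tool_rot: [1.203, 1.567, 0.949]
force: [0.1, -0.3, -1.5]
grip_width: 0.0146
```

Run:
```python
from h import *
st(); save(imaging.grab_frame('side'),'s5',(120,70,290,190),4.5);save(imaging.grab_frame('top'),'t5',(60,100,190,270),3.5)
x=np.array([.1028,-.9947]);O=np.array([.5589,-.1336]);y=np.array([.9947,.1028])
slot=O+x*.143+y*(-.018)
for b,z in ((.10,.12),(0,.085)):
    p=slot-x*(.242+b); print(p,delta([*p,z],5.9))
```

```text
t 3.48 p [0.4344 0.389  0.178 ] yaw_y 75.47 xax [ 0.002   0.0028 -1.    ] F [ 0.0818 -0.3201 -1.5246] M [0.041  0.023  0.0006] w 0.0146 q7 0.458
[0.5205 0.0625] {'dx': np.float64(5.56), 'dy': np.float64(-29.37), 'dz': np.float64(16.58), 'twist': np.float64(1.214)}
[ 0.5308 -0.037 ] {'dx': np.float64(9.06), 'dy': np.float64(-38.75), 'dz': np.float64(20.07), 'twist': np.float64(1.214)}
```

View pics/s5.png

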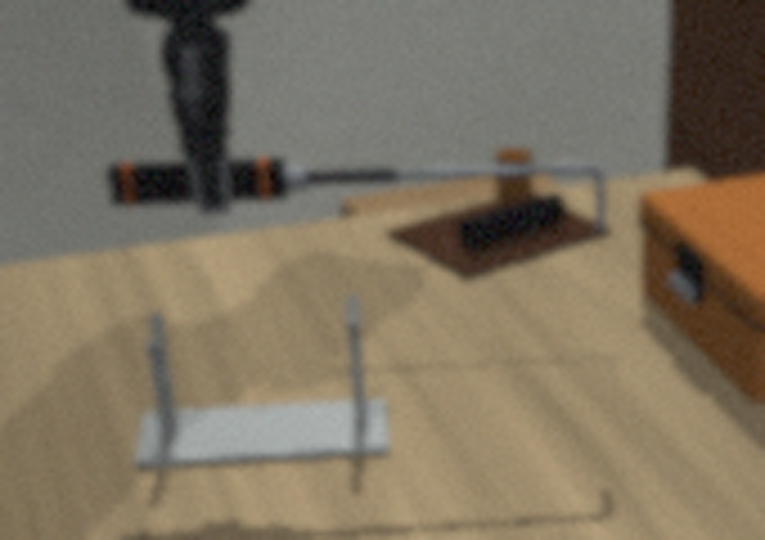

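View pics/t5.png

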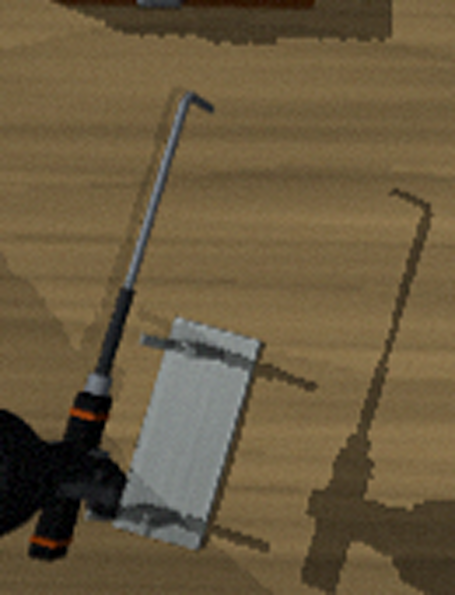

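Emit:
arm_command([
  {"dx": 0,"dy": -1,"dz": 0.6,"twist": 0.04},
  {"dx": 0,"dy": -3,"dz": 1.7,"twist": 0.12},
  {"dx": 0,"dy": -6,"dz": 3.4,"twist": 0.24},
  {"dx": 0,"dy": -9,"dz": 5.1,"twist": 0.36},
  {"dx": 0,"dy": -12,"dz": 6.8,"twist": 0.48},
  {"dx": 0,"dy": -15,"dz": 8.5,"twist": 0.6},
  {"dx": 0,"dy": -18,"dz": 10.2,"twist": 0.72},
  {"dx": 0,"dy": -21,"dz": 11.9,"twist": 0.84},
  {"dx": 0,"dy": -24,"dz": 13.6,"twist": 0.96},
  {"dx": 0,"dy": -26.5,"dz": 15,"twist": 1.08},
  {"dx": 0,"dy": -28.5,"dz": 16,"twist": 1.17},
  {"dx": 0,"dy": -29.4,"dz": 16.6,"twist": 1.214},
])

```text
clock: 4.58
position: [0.5204, 0.058, 0.1748]
tool_rot: [-0.961, 1.569, -2.439]
force: [-0.0, 0.2, -0.7]
grip_width: 0.0148
```

Run:
```python
from h import *
st(); print(delta((.5205,.0625,.12),5.9))
```

```text
t 4.58 p [0.5204 0.058  0.1748] yaw_y 5.31 xax [-0.0015 -0.0013 -1.    ] F [-0.0393  0.1826 -0.7289] M [-0.0175  0.056  -0.0112] w 0.0148 q7 0.055
{'dx': np.float64(5.48), 'dy': np.float64(0.06), 'dz': np.float64(-0.45), 'twist': np.float64(-0.01)}
```

Emit:
arm_command([
  {"dx": 1,"dy": 0.1,"dz": -0.45,"twist": -0.01},
  {"dx": 3,"dy": 0.1,"dz": -0.45,"twist": -0.01},
  {"dx": 5,"dy": 0.1,"dz": -0.45,"twist": -0.01},
  {"dx": 7,"dy": 0.1,"dz": -0.45,"twist": -0.01},
  {"dx": 8.2,"dy": 0.1,"dz": -0.45,"twist": -0.01},
  {"dx": 8.5,"dy": 0.1,"dz": -0.45,"twist": -0.01},
  {"dx": 8.5,"dy": 0.1,"dz": -0.45,"twist": -0.01},
  {"dx": 8.5,"dy": 0.1,"dz": -0.45,"twist": -0.01},
])

```text
clock: 5.25
position: [0.5207, 0.0628, 0.0899]
tool_rot: [-1.072, 1.569, -2.539]
force: [-0.4, -0.2, -0.7]
grip_width: 0.0141
```

Run:
```python
from h import *
st(); save(imaging.grab_frame('side'),'s6',(170,170,490,384),2.4);save(imaging.grab_frame('top'),'t6',(240,80,460,280),3.2)
```

```text
t 5.25 p [0.5207 0.0628 0.0899] yaw_y 5.93 xax [-0.0019 -0.0013 -1.    ] F [-0.428  -0.1727 -0.7372] M [0.0197 0.0259 0.0155] w 0.0141 q7 0.103
```

View pics/s6.png

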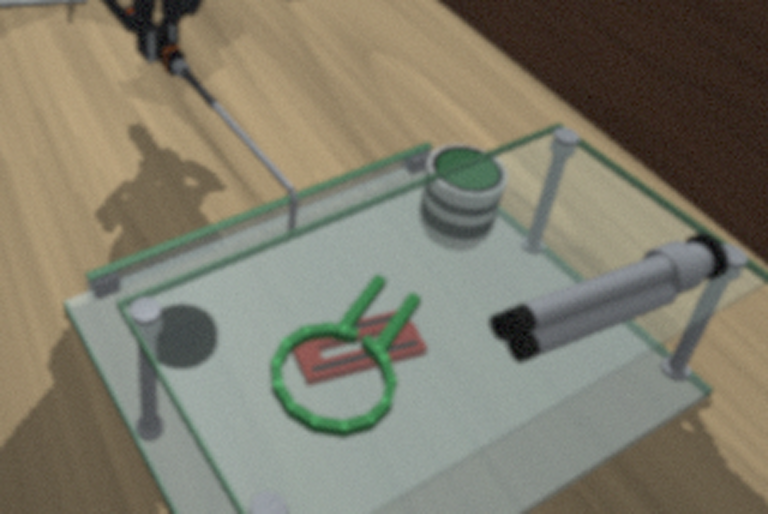

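View pics/t6.png

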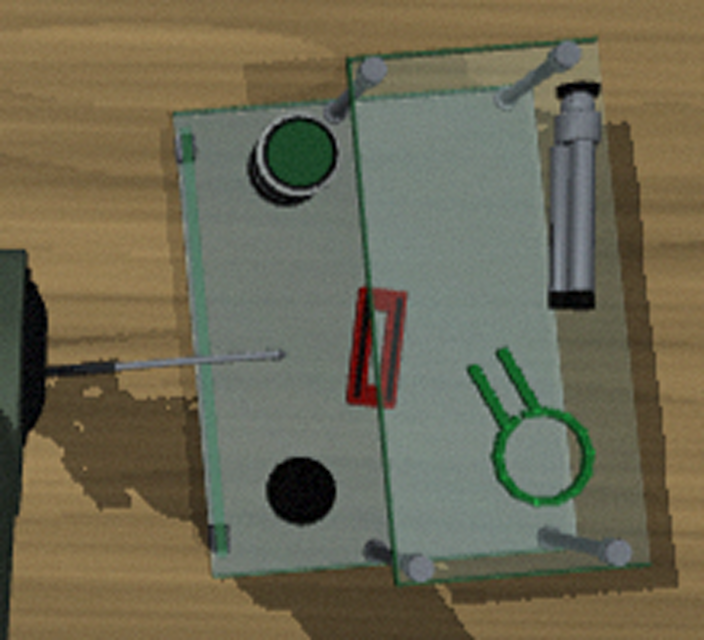

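Run:
```python
from h import *
T=cam('top');S=cam('side'); f=lambda u,v,k,ox,oy:((u+.5)/k-.5+ox,(v+.5)/k-.5+oy)
s,p,R=tool()
x=np.array([.1028,-.9947]);y=np.array([.9947,.1028])
b=onz('top',*f(282,354.5,3.2,240,80),.0985,T)[:2]; c=onz('top',*f(377.5,348,3.2,240,80),.02,T)[:2]
c2=onz('top',*f(377.5,348,3.2,240,80),.02,T)[:2]
rel=c-b; print('top bend',b,'slot',c,'along,lat',rel@x,rel@y,'bend-tcp',(b-p[:2])@x,(b-p[:2])@y)
r=onz('top',*f(118,367,3.2,240,80),.0985,T)[:2]; d=b-r; print('rod yaw top',np.degrees(np.arctan2(d[1],d[0])))
b=onz('side',*f(293,192,2.4,170,170),.0985,S)[:2]; t=onz('side',*f(292,232,2.4,170,170),.0535,S)[:2]; c=onz('side',*f(359,346,2.4,170,170),.02,S)[:2]
print('side bend',b,'tip',t,'c',c,(c-b)@x,(c-b)@y,(c-t)@x,(c-t)@y)
```

```text
top bend [ 0.5434 -0.1822] slot [ 0.5555 -0.2777] along,lat 0.09625864624249098 0.002248179195884944 bend-tcp 0.2459755362441621 -0.0030487809338866087
rod yaw top -84.36760746739095
side bend [ 0.5436 -0.1853] tip [ 0.546  -0.1857] c [ 0.555  -0.2844] 0.09983333880811533 0.0012075257659496293 0.09920223128440461 -0.0011439312798095156
```

Emit:
arm_command([
  {"dx": 0,"dy": 0.3,"dz": 1,"twist": 0},
  {"dx": 0,"dy": 0.8,"dz": 3,"twist": 0},
  {"dx": 0,"dy": 0.8,"dz": 5,"twist": 0},
  {"dx": 0,"dy": 0.8,"dz": 7,"twist": 0},
  {"dx": 0,"dy": 0.8,"dz": 8.5,"twist": 0},
  {"dx": 0,"dy": 0.8,"dz": 9.5,"twist": 0},
  {"dx": 0,"dy": 0.8,"dz": 9.9,"twist": 0},
  {"dx": 0,"dy": 0.8,"dz": 9.9,"twist": 0},
  {"dx": 0,"dy": 0.8,"dz": 9.9,"twist": 0},
])

```text
clock: 6.1
position: [0.5394, -0.0342, 0.0907]
tool_rot: [-0.762, 1.57, -2.229]
force: [-0.1, 0.7, -0.3]
grip_width: 0.0143
```

Run:
```python
from h import *
st(); s=imaging.grab_frame('side');t=imaging.grab_frame('top');save(s,'s7',(270,250,370,340),7);save(t,'t7',(320,150,400,225),8)
```

```text
t 6.1 p [ 0.5394 -0.0342  0.0907] yaw_y 5.94 xax [-0.0004 -0.0005 -1.    ] F [-0.0968  0.711  -0.2605] M [ 0.0795  0.0411 -0.0059] w 0.0143 q7 0.273
```

View pics/s7.png

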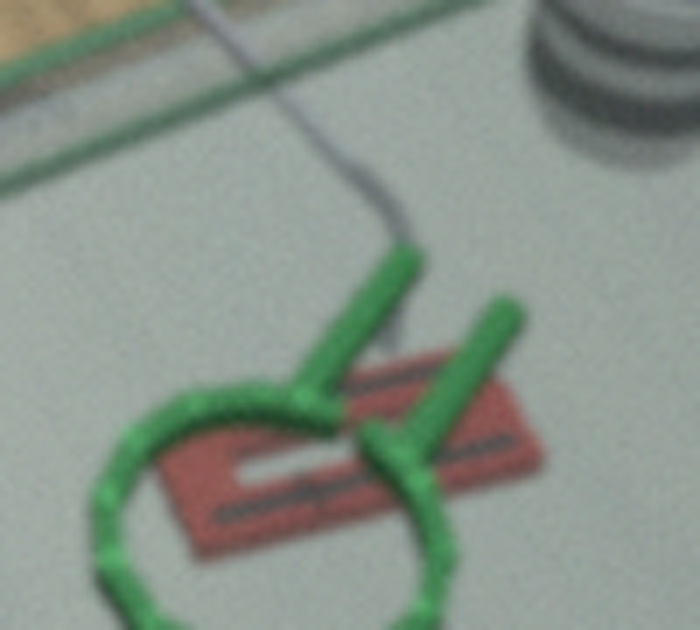

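View pics/t7.png

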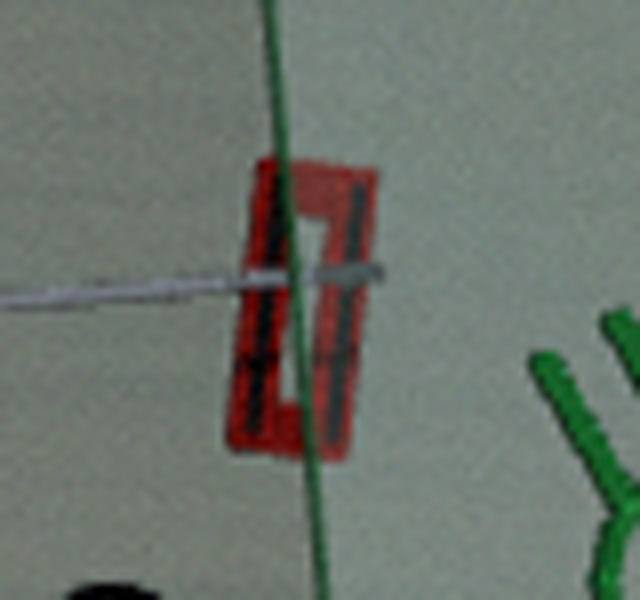

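Run:
```python
from h import *
T=cam('top');S=cam('side'); f=lambda u,v,k,ox,oy:((u+.5)/k-.5+ox,(v+.5)/k-.5+oy)
x=np.array([.1028,-.9947]);y=np.array([.9947,.1028]);O=np.array([.5589,-.1336])
sh=lambda p:np.array([(p[:2]-O)@x,(p[:2]-O)@y])*1000
g=lambda u,v,z:sh(onz('top',*f(u,v,8,320,150),z,T))
print('bend extremity',g(384,272,.099),'TCP',sh(tool()[1]))
for u,v in((262,160),(377,172),(347,460),(230,445)):print('corner',g(u,v,.02))
print('slot right edge',g(327,222,.02),g(313,345,.02))
h=lambda u,v,z:sh(onz('side',*f(u,v,7,270,250),z,S))
print('side tip',h(390,348,.0542),'bend',h(402,222,.099))
for u,v in((160,460),(455,350),(543,460),(203,560)):print('scorner',h(u,v,.02))
print('s slot left',h(235,472,.02), 'right edge lower',h(345,462,.02))
```

```text
bend extremity [146.8602 -11.3651] TCP [-101.301    -9.2084]
corner [133.4028  33.8358]
corner [171.7326  26.632 ]
corner [152.5309 -69.463 ]
corner [113.7781 -61.2628]
slot right edge [153.3241  11.114 ] [144.7435 -29.9382]
side tip [148.9002 -10.0762] bend [146.4071 -11.1742]
scorner [128.6948 -64.8045]
scorner [136.8189  26.8047]
scorner [176.606   24.0527]
scorner [159.2702 -72.0999]
s slot left [141.1621 -49.6246] right edge lower [152.3077 -22.3415]
```

Emit:
arm_command([
  {"dx": 0.5,"dy": 0,"dz": 0.05,"twist": 0},
  {"dx": 1.2,"dy": 0,"dz": 0.05,"twist": 0},
  {"dx": 2,"dy": 0,"dz": 0.05,"twist": 0},
  {"dx": 2.7,"dy": 0,"dz": 0.05,"twist": 0},
  {"dx": 3,"dy": 0,"dz": 0.05,"twist": 0},
  {"dx": 3,"dy": 0,"dz": 0.05,"twist": 0},
  {"dx": 3,"dy": 0,"dz": 0.05,"twist": 0},
])

```text
clock: 6.78
position: [0.5392, -0.0344, 0.0603]
tool_rot: [-1.144, 1.57, -2.611]
force: [0.0, -0.7, -1.9]
grip_width: 0.0144
```

Run:
```python
from h import *
st(); s=imaging.grab_frame('side');t=imaging.grab_frame('top');save(s,'s8',(270,250,370,340),7);save(t,'t8',(320,150,400,225),8)
```

```text
t 6.78 p [ 0.5392 -0.0344  0.0603] yaw_y 5.98 xax [-0.0011 -0.0006 -1.    ] F [ 0.0352 -0.6538 -1.8959] M [ 0.0143  0.0061 -0.0205] w 0.0144 q7 0.287
```

View pics/s8.png

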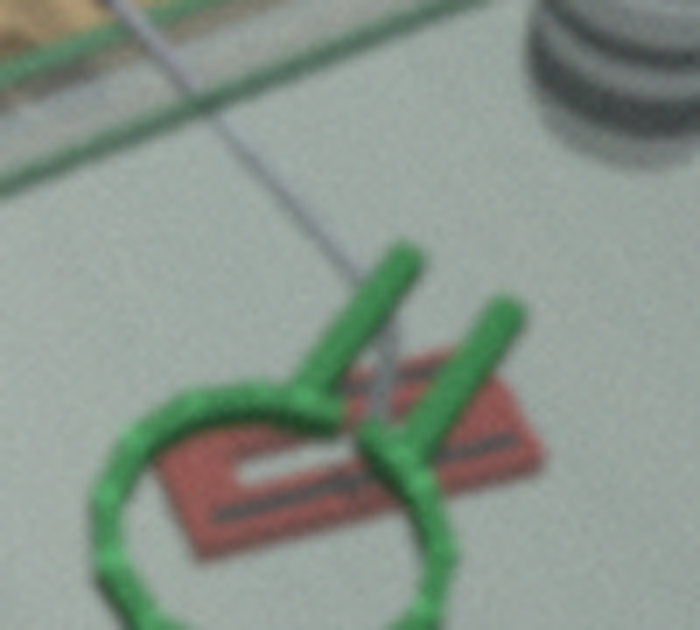

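View pics/t8.png

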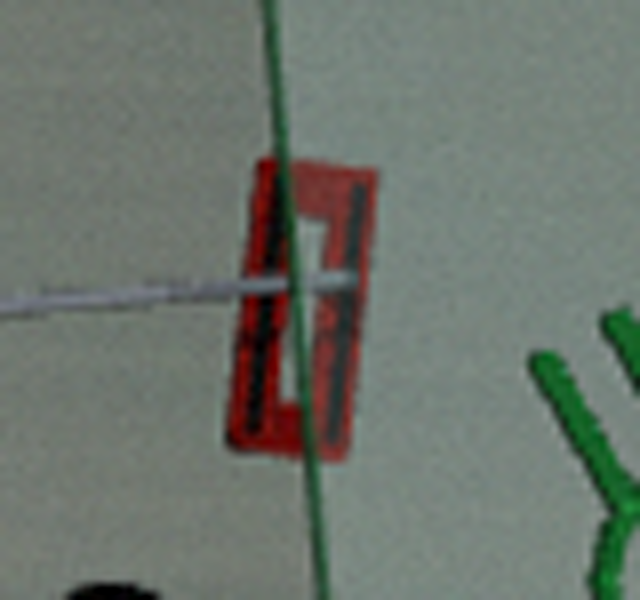

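Emit:
arm_command([
  {"dx": 0.2,"dy": 0,"dz": 0,"twist": 0},
  {"dx": 0.4,"dy": 0,"dz": 0,"twist": 0},
  {"dx": 0.5,"dy": 0,"dz": 0,"twist": 0},
  {"dx": 0.5,"dy": 0,"dz": 0,"twist": 0},
  {"dx": 0.5,"dy": 0,"dz": 0,"twist": 0},
])

```text
clock: 7.3
position: [0.5395, -0.0344, 0.0557]
tool_rot: [-0.68, 1.57, -2.147]
force: [0.2, -0.5, -1.1]
grip_width: 0.0147
```

Emit:
arm_command([
  {"dx": 0.2,"dy": 0,"dz": 0,"twist": 0},
  {"dx": 0.35,"dy": 0,"dz": 0,"twist": 0},
  {"dx": 0.5,"dy": 0,"dz": 0,"twist": 0},
  {"dx": 0.5,"dy": 0,"dz": 0,"twist": 0},
  {"dx": 0.5,"dy": 0,"dz": 0,"twist": 0},
])

```text
clock: 7.72
position: [0.5394, -0.0344, 0.0506]
tool_rot: [-0.896, 1.57, -2.362]
force: [0.4, -0.2, -1.0]
grip_width: 0.0146
```

Run:
```python
from h import *
st(); s=imaging.grab_frame('side');t=imaging.grab_frame('top');save(s,'s9',(270,250,370,340),7);save(t,'t9',(320,150,400,225),8);st()
```

```text
t 7.72 p [ 0.5394 -0.0344  0.0506] yaw_y 5.98 xax [-0.0006 -0.0006 -1.    ] F [ 0.3586 -0.1523 -0.9764] M [ 0.0245 -0.0223 -0.0393] w 0.0146 q7 0.292
t 7.82 p [ 0.5394 -0.0344  0.0507] yaw_y 5.98 xax [-0.0004 -0.0006 -1.    ] F [ 0.584   0.4587 -1.008 ] M [ 0.0678  0.0169 -0.0305] w 0.0143 q7 0.291
```

View pics/s9.png

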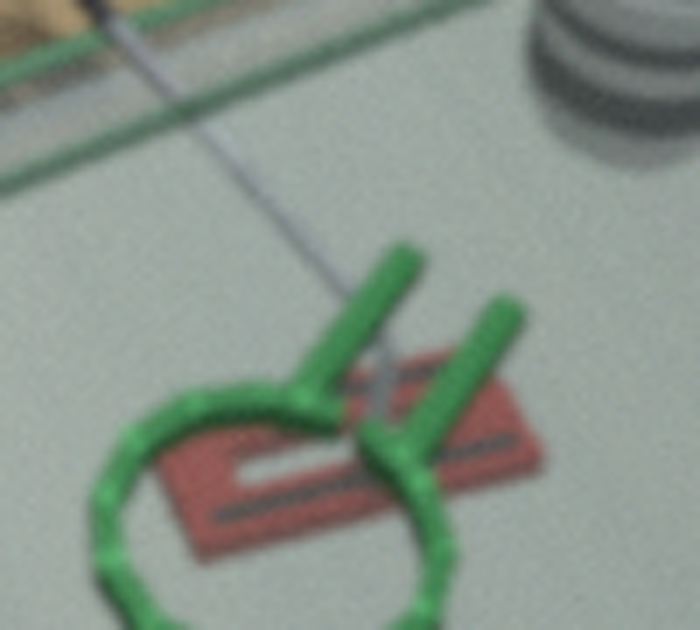

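View pics/t9.png

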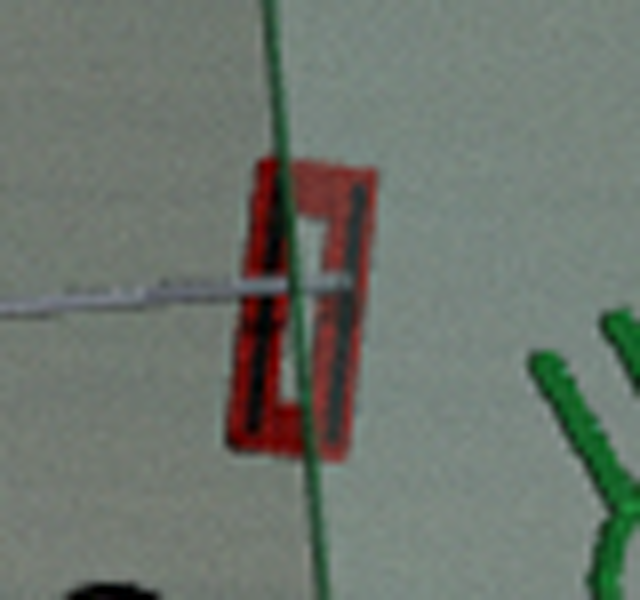

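Emit:
arm_command([
  {"dx": 0.1,"dy": 0,"dz": -0.2,"twist": 0},
  {"dx": 0.1,"dy": 0,"dz": -0.4,"twist": 0},
  {"dx": 0.1,"dy": 0,"dz": -0.7,"twist": 0},
  {"dx": 0.1,"dy": 0,"dz": -1.1,"twist": 0},
  {"dx": 0.1,"dy": 0,"dz": -1.6,"twist": 0},
  {"dx": 0.1,"dy": 0,"dz": -2.1,"twist": 0},
  {"dx": 0.1,"dy": 0,"dz": -2.6,"twist": 0},
  {"dx": 0.1,"dy": 0,"dz": -3.1,"twist": 0},
  {"dx": 0.1,"dy": 0,"dz": -3.6,"twist": 0},
  {"dx": 0.1,"dy": 0,"dz": -4,"twist": 0},
])

```text
clock: 8.65
position: [0.5352, 0.0061, 0.0497]
tool_rot: [-0.759, 1.57, -2.226]
force: [0.4, -1.0, -1.5]
grip_width: 0.0144
```

Run:
```python
from h import *
st(); t=imaging.grab_frame('top');save(t,'t10',(290,130,410,230),6);st()
```

```text
t 8.65 p [0.5352 0.0061 0.0497] yaw_y 6.0 xax [-0.0003 -0.0005 -1.    ] F [ 0.3756 -1.0084 -1.4698] M [-0.0505 -0.0223  0.1096] w 0.0144 q7 0.227
t 8.7 p [0.5352 0.0069 0.0497] yaw_y 6.05 xax [-0.0005 -0.0001 -1.    ] F [-0.4763  1.2544 -2.1126] M [ 0.0723  0.1118 -0.1345] w 0.0143 q7 0.227
```

View pics/t10.png

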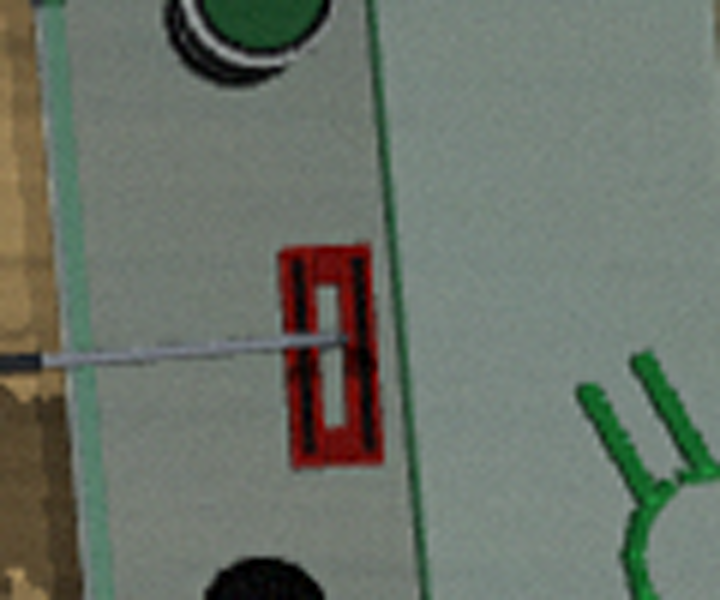

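Run:
```python
from h import *
T=cam('top'); f=lambda u,v,k,ox,oy:((u+.5)/k-.5+ox,(v+.5)/k-.5+oy)
x=np.array([.1028,-.9947]);y=np.array([.9947,.1028]);O=np.array([.5589,-.1336])
sh=lambda p:np.array([(p[:2]-O)@x,(p[:2]-O)@y])*1000
for u,v in((278,248),(371,242),(383,462),(293,467)):print(sh(onz('top',*f(u,v,6,290,130),.02,T)))
print('guard mid', [sh(onz('top',*f(u,v,6,290,130),.034,T)) for u,v in ((52,100),(66,250),(85,420))],'TCP',sh(tool()[1]))
```

```text
[88.8991 33.7637]
[130.9011  33.074 ]
[127.1218 -66.1138]
[ 86.6847 -65.0952]
guard mid [array([ -8.6752, 106.686 ]), array([-8.2441, 39.2275]), array([ -6.3745, -36.8497])] TCP [-142.1874   -9.1363]
```

Emit:
arm_command([
  {"dx": 0,"dy": 0,"dz": -0.3,"twist": 0},
  {"dx": 0,"dy": 0,"dz": -0.7,"twist": 0},
  {"dx": 0,"dy": 0,"dz": -1.3,"twist": 0},
  {"dx": 0,"dy": 0,"dz": -2,"twist": 0},
  {"dx": 0,"dy": 0,"dz": -2.7,"twist": 0},
  {"dx": 0,"dy": 0,"dz": -3.4,"twist": 0},
  {"dx": 0,"dy": 0,"dz": -4.1,"twist": 0},
  {"dx": 0,"dy": 0,"dz": -4.8,"twist": 0},
  {"dx": 0,"dy": 0,"dz": -5.5,"twist": 0},
  {"dx": 0,"dy": 0,"dz": -6.1,"twist": 0},
  {"dx": 0,"dy": 0,"dz": -6.5,"twist": 0},
  {"dx": 0,"dy": 0,"dz": -6.8,"twist": 0},
])

```text
clock: 9.7
position: [0.528, 0.0751, 0.0497]
tool_rot: [-1.527, 1.57, -2.991]
force: [-0.4, -0.7, -1.3]
grip_width: 0.0145
```

Run:
```python
from h import *
st(); t=imaging.grab_frame('top');save(t,'t11',(270,130,390,230),6);st()
```

```text
t 9.7 p [0.528  0.0751 0.0497] yaw_y 6.07 xax [-0.0005 -0.0001 -1.    ] F [-0.3812 -0.6659 -1.2951] M [-0.1144 -0.0112  0.0053] w 0.0145 q7 0.115
t 9.75 p [0.5279 0.0755 0.0496] yaw_y 6.08 xax [-0.0006  0.0002 -1.    ] F [-0.0087  1.2844 -0.9071] M [0.0991 0.0333 0.0148] w 0.0147 q7 0.115
```

View pics/t11.png

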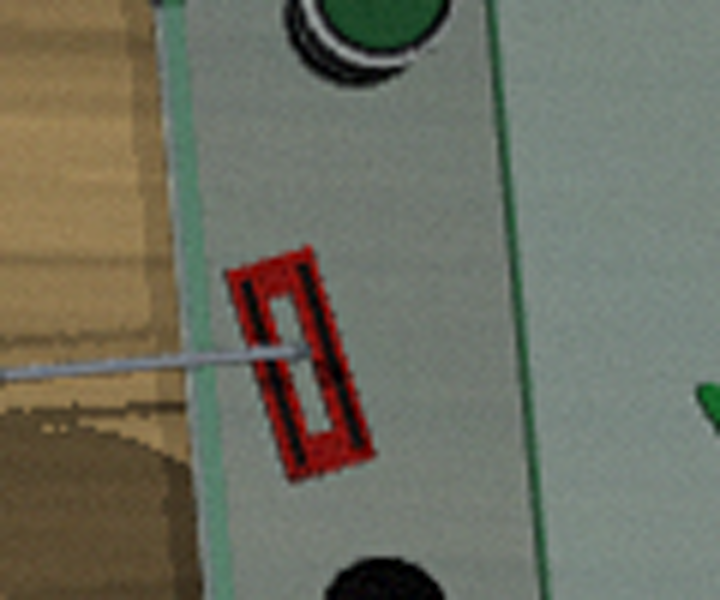

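Emit:
arm_command([
  {"dx": 0,"dy": 0,"dz": 0.3,"twist": 0},
  {"dx": 0,"dy": -0.3,"dz": 0.4,"twist": 0},
  {"dx": 0,"dy": -0.7,"dz": 0.45,"twist": 0},
  {"dx": 0,"dy": -1.0,"dz": 0.5,"twist": 0},
  {"dx": 0,"dy": -1.0,"dz": 0.5,"twist": 0},
  {"dx": 0,"dy": -1.0,"dz": 0.2,"twist": 0},
  {"dx": 0,"dy": -1.0,"dz": -0.1,"twist": 0},
  {"dx": 0,"dy": -1.0,"dz": -0.4,"twist": 0},
  {"dx": 0,"dy": -1.0,"dz": -0.7,"twist": 0},
  {"dx": 0,"dy": -1.0,"dz": -0.9,"twist": 0},
  {"dx": 0,"dy": -1.0,"dz": -1.0,"twist": 0},
])

```text
clock: 10.67
position: [0.5169, 0.0849, 0.0496]
tool_rot: [-2.112, 1.57, 2.707]
force: [0.2, 0.2, -1.4]
grip_width: 0.0144
```

```bash
cat > m.py <<'E'
from h import *
import sys
n=sys.argv[1]
T=cam('top'); x=np.array([.1028,-.9947]);y=np.array([.9947,.1028]);O=np.array([.5589,-.1336])
sh=lambda p:np.array([(p[:2]-O)@x,(p[:2]-O)@y])*1000
st(); t=imaging.grab_frame('top');save(t,n,(270,130,390,230),6);st()
hsv=cv2.cvtColor(t,cv2.COLOR_RGB2HSV); m=(((hsv[...,0]<8)|(hsv[...,0]>172))&(hsv[...,1]>120)).astype(np.uint8); m[:,:285]=0;m[:130]=0;m[230:]=0;m[:,380:]=0
q=np.argwhere(m)[:,::-1].astype(np.float32); r=cv2.minAreaRect(cv2.convexHull(q)); 
b=np.array([sh(onz('top',*c,.02,T)) for c in cv2.boxPoints(r)]); print('plate ctr',b.mean(0)); 
e=b[1]-b[0] if np.linalg.norm(b[1]-b[0])>np.linalg.norm(b[2]-b[1]) else b[2]-b[1]
print('angle vs guard',np.degrees(np.arctan(e[0]/e[1])),'TCP',sh(tool()[1]))
s=sensors.observe()['force']; print('pull(x)',np.dot(s[:2],x))
E
python3 m.py t12
```

```text
t 10.67 p [0.5169 0.0849 0.0496] yaw_y 6.12 xax [-0.0005  0.0002 -1.    ] F [ 0.2144  0.2308 -1.4131] M [-0.1124 -0.0782 -0.0098] w 0.0144 q7 0.099
t 10.72 p [0.5169 0.0849 0.0496] yaw_y 6.12 xax [-0.0005  0.0003 -1.    ] F [-0.6294  0.0553 -1.6273] M [-0.001  -0.0494  0.0541] w 0.014 q7 0.099
plate ctr [ 35.8749 -43.1174]
angle vs guard -15.576054405559844 TCP [-221.6813  -19.3034]
pull(x) -0.11970257037864457
```

View pics/t12.png

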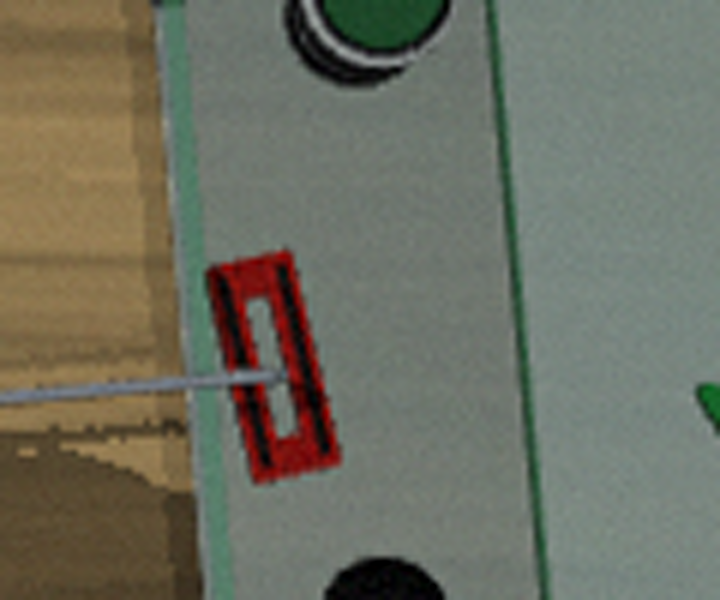

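Emit:
arm_command([
  {"dx": 0,"dy": 0,"dz": -0.15,"twist": 0},
  {"dx": 0,"dy": 0,"dz": -0.3,"twist": 0},
  {"dx": 0,"dy": 0,"dz": -0.4,"twist": 0},
  {"dx": 0,"dy": 0,"dz": -0.5,"twist": 0},
  {"dx": 0,"dy": 0,"dz": -0.6,"twist": 0},
  {"dx": 0,"dy": 0,"dz": -0.6,"twist": 0},
])

```text
clock: 11.22
position: [0.5162, 0.0911, 0.0496]
tool_rot: [-2.21, 1.57, 2.609]
force: [-1.0, -0.2, -0.7]
grip_width: 0.0145
```

```bash
sed -i "s/q=np.argwhere/n_,l_,s_,c_=cv2.connectedComponentsWithStats(m,connectivity=8); m=(l_==1+np.argmax(s_[1:,4])); q=np.argwhere/" m.py; python3 m.py t13
```

```text
t 11.22 p [0.5162 0.0911 0.0496] yaw_y 6.13 xax [-0.0006  0.0004 -1.    ] F [-0.9618 -0.1545 -0.7258] M [ 0.0155 -0.0283 -0.0009] w 0.0145 q7 0.089
t 11.27 p [0.5162 0.091  0.0496] yaw_y 6.12 xax [-0.0006  0.0003 -1.    ] F [-0.8094  0.5858 -1.9097] M [ 0.0537  0.0005 -0.0035] w 0.0142 q7 0.089
plate ctr [ 22.5439 -15.1321]
angle vs guard -3.040470048265673 TCP [-227.7727  -19.3392]
pull(x) -0.6658928765151877
```

View pics/t13.png

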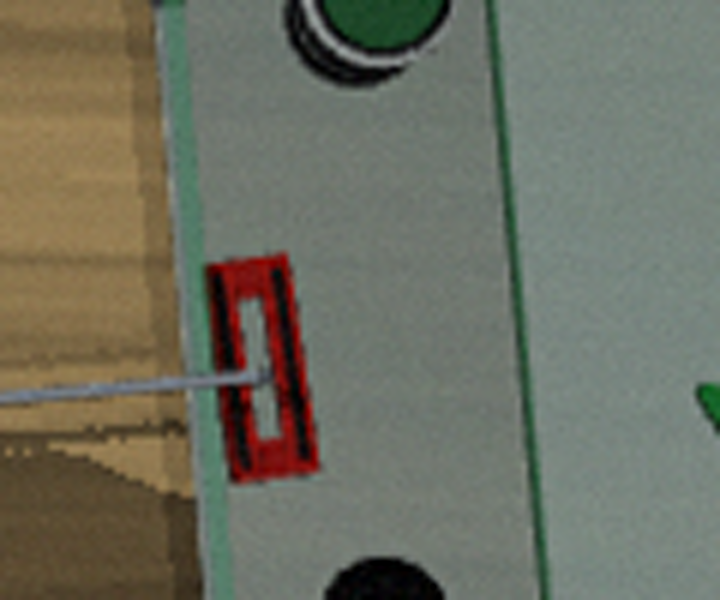

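Emit:
arm_command([
  {"dx": 0,"dy": 0,"dz": -0.1,"twist": 0},
  {"dx": 0,"dy": 0,"dz": -0.15,"twist": 0},
  {"dx": 0,"dy": 0,"dz": -0.2,"twist": 0},
  {"dx": 0,"dy": 0,"dz": -0.2,"twist": 0},
  {"dx": 0,"dy": 0,"dz": -0.2,"twist": 0},
])

```text
clock: 11.68
position: [0.516, 0.0931, 0.0496]
tool_rot: [-2.317, 1.57, 2.502]
force: [-0.4, 0.3, -2.0]
grip_width: 0.0147
```

```bash
python3 m.py t14
```

```text
t 11.68 p [0.516  0.0931 0.0496] yaw_y 6.13 xax [-0.0005  0.0004 -1.    ] F [-0.4221  0.2846 -2.036 ] M [ 0.0404 -0.0054 -0.0117] w 0.0147 q7 0.086
t 11.73 p [0.516  0.093  0.0496] yaw_y 6.13 xax [-0.0006  0.0004 -1.    ] F [ 0.7389 -0.3175 -1.6678] M [ 0.0637  0.0314 -0.0409] w 0.0144 q7 0.086
plate ctr [ 21.2948 -15.4891]
angle vs guard -0.6262830287352243 TCP [-229.8434  -19.3612]
pull(x) 0.39179824919747347
```

Emit:
arm_command([
  {"dx": 0,"dy": 0,"dz": -0.05,"twist": 0},
  {"dx": 0,"dy": 0,"dz": -0.1,"twist": 0},
  {"dx": 0,"dy": 0,"dz": -0.1,"twist": 0},
  {"dx": 0,"dy": 0,"dz": -0.1,"twist": 0},
])

```text
clock: 12.07
position: [0.5159, 0.0941, 0.0496]
tool_rot: [-2.232, 1.57, 2.587]
force: [0.0, -0.2, -0.8]
grip_width: 0.0146
```

```bash
python3 m.py t15
```

```text
t 12.07 p [0.5159 0.0941 0.0496] yaw_y 6.13 xax [-0.0007  0.0004 -1.    ] F [ 0.0386 -0.1556 -0.7853] M [ 0.0066  0.0372 -0.0977] w 0.0146 q7 0.084
t 12.12 p [0.5159 0.0941 0.0496] yaw_y 6.13 xax [-0.0006  0.0004 -1.    ] F [-0.327  -0.6795 -1.509 ] M [ 0.0442  0.0573 -0.0601] w 0.0144 q7 0.084
plate ctr [ 21.2895 -15.5   ]
angle vs guard 1.266392720978955 TCP [-230.8965  -19.3755]
pull(x) 0.6422674599327456
```

Emit:
arm_command([
  {"dx": 0,"dy": 0,"dz": -0.05,"twist": 0},
  {"dx": 0,"dy": 0,"dz": -0.1,"twist": 0},
  {"dx": 0,"dy": 0,"dz": -0.1,"twist": 0},
  {"dx": 0,"dy": 0,"dz": -0.1,"twist": 0},
])

```text
clock: 12.45
position: [0.5158, 0.0946, 0.0496]
tool_rot: [-1.619, 1.57, -3.083]
force: [0.5, -4.9, -2.7]
grip_width: 0.0144
```

```bash
python3 m.py t16
```

```text
t 12.45 p [0.5158 0.0946 0.0496] yaw_y 6.11 xax [-0.0005 -0.     -1.    ] F [ 0.5374 -4.9236 -2.6994] M [-0.9287 -0.0406  0.0352] w 0.0144 q7 0.082
t 12.5 p [0.5158 0.0947 0.0496] yaw_y 6.11 xax [-0.0006  0.     -1.    ] F [-0.0126 -5.5655 -1.3367] M [-1.0083 -0.1287 -0.009 ] w 0.0144 q7 0.082
plate ctr [ 20.7988 -15.5627]
angle vs guard 0.3160688605001101 TCP [-231.4948  -19.3753]
pull(x) 5.53469925220437
```

View pics/t16.png

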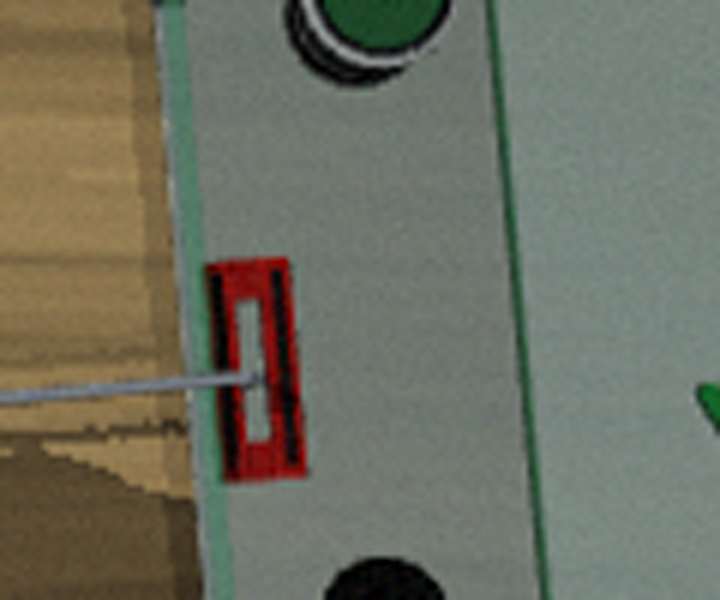

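```bash
python3 - <<'E'
from h import *
x=np.array([.1028,-.9947])
L=[]
for i in range(24):
    imaging.grab_frame('top'); s=sensors.observe(); L.append(np.dot(s['force'][:2],x))
print(s['clock'],np.round(L,1),np.mean(L))
E
python3 m.py t17
```

```text
13.7 [4.9 5.7 5.7 5.6 5.1 5.6 4.9 5.2 5.  5.3 6.4 4.8 5.5 5.3 4.4 5.  5.4 5.4
 6.1 4.7 5.9 5.5 5.9 4.6] 5.333742095446698
t 13.7 p [0.5158 0.0947 0.0496] yaw_y 6.11 xax [-0.0006  0.0001 -1.    ] F [-0.0682 -4.6492 -1.2084] M [-1.0227 -0.1456 -0.0065] w 0.0143 q7 0.082
t 13.75 p [0.5158 0.0947 0.0496] yaw_y 6.11 xax [-0.0006  0.0001 -1.    ] F [ 0.3602 -5.8081 -2.0628] M [-1.0571 -0.1085  0.0158] w 0.0149 q7 0.082
plate ctr [ 20.918  -15.5364]
angle vs guard 0.6814865943689956 TCP [-231.5069  -19.3836]
pull(x) 5.814370830474396
```

Emit:
arm_command([
  {"dx": 0,"dy": 0,"dz": 0.1,"twist": 0},
  {"dx": 0,"dy": 0,"dz": 0.25,"twist": 0},
  {"dx": 0,"dy": 0,"dz": 0.3,"twist": 0},
  {"dx": 0,"dy": 0,"dz": 0.3,"twist": 0},
  {"dx": -0.3,"dy": 0,"dz": 0.3,"twist": 0},
  {"dx": -0.8,"dy": 0,"dz": 0.3,"twist": 0},
  {"dx": -1.5,"dy": 0,"dz": 0.3,"twist": 0},
  {"dx": -2.5,"dy": 0,"dz": 0.3,"twist": 0},
  {"dx": -4,"dy": 0,"dz": 0.3,"twist": 0},
  {"dx": -6,"dy": 0,"dz": 0.3,"twist": 0},
  {"dx": -7,"dy": 0,"dz": 0.3,"twist": 0},
])

```text
clock: 14.67
position: [0.5168, 0.0918, 0.1222]
tool_rot: [1.953, 1.569, 0.489]
force: [0.9, 0.3, -1.5]
grip_width: 0.0145
```

```bash
python3 m.py t18
python3 - <<'E'
from h import *
save(imaging.grab_frame('side'),'s18',(190,190,390,340),4)
print(delta((.4343,.3888,.178),75.47))
E
```

```text
t 14.67 p [0.5168 0.0918 0.1222] yaw_y 6.1 xax [ 0.0015  0.0008 -1.    ] F [ 0.889   0.3246 -1.4957] M [0.0704 0.0069 0.0184] w 0.0145 q7 0.049
t 14.72 p [0.5174 0.0919 0.1231] yaw_y 6.1 xax [ 0.0031  0.0013 -1.    ] F [2.056  0.3576 2.1255] M [ 0.055  -0.1246  0.0045] w 0.0143 q7 0.049
plate ctr [ 20.7869 -41.8755]
angle vs guard 0.3159852148706396 TCP [-228.6163  -18.0605]
pull(x) -0.14438955412187332
{'dx': np.float64(-5.63), 'dy': np.float64(-5.06), 'dz': np.float64(-30.39), 'twist': np.float64(-1.21)}
```

View pics/t18.png

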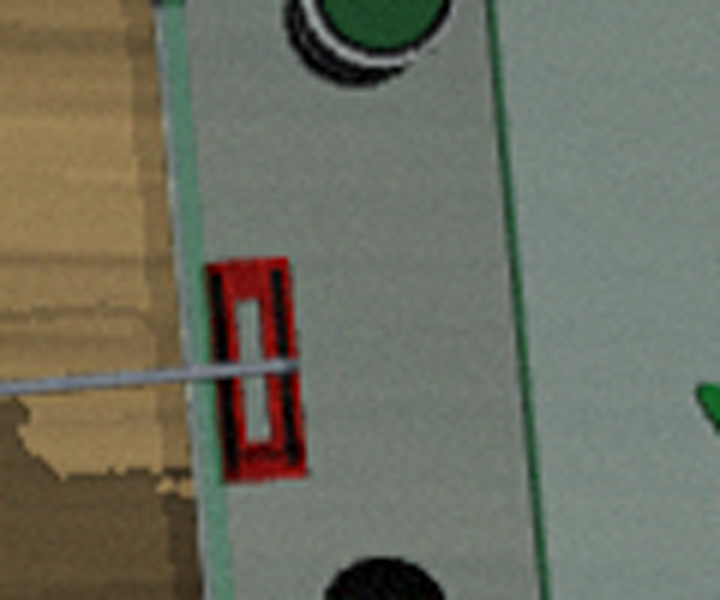

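View pics/s18.png

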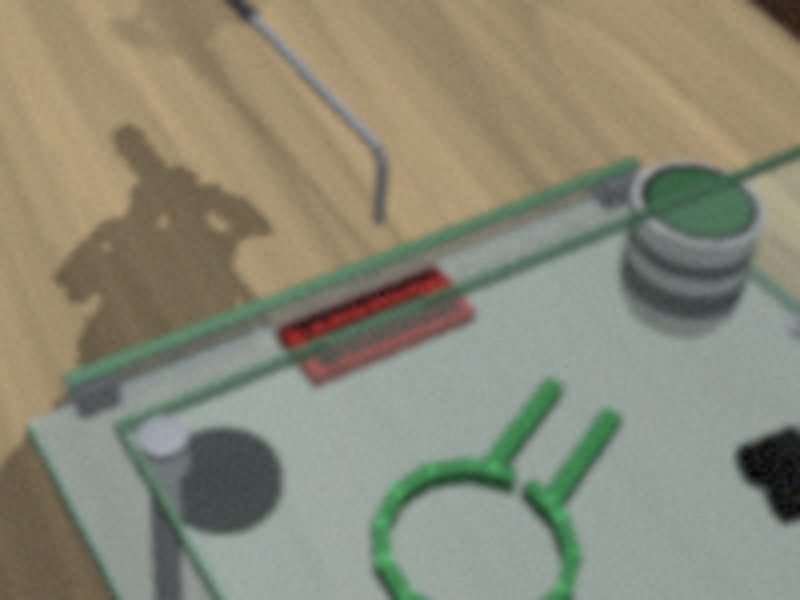

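Emit:
arm_command([
  {"dx": -1,"dy": -0.2,"dz": -1,"twist": -0.04},
  {"dx": -2.5,"dy": -0.5,"dz": -3.1,"twist": -0.12},
  {"dx": -4,"dy": -1,"dz": -6.2,"twist": -0.24},
  {"dx": -5,"dy": -1.5,"dz": -9.3,"twist": -0.36},
  {"dx": -5.6,"dy": -2,"dz": -12.4,"twist": -0.48},
  {"dx": -5.6,"dy": -2.5,"dz": -15.5,"twist": -0.6},
  {"dx": -5.6,"dy": -3,"dz": -18.6,"twist": -0.72},
  {"dx": -5.6,"dy": -3.5,"dz": -21.7,"twist": -0.84},
  {"dx": -5.6,"dy": -4.1,"dz": -24.8,"twist": -0.96},
  {"dx": -5.6,"dy": -4.6,"dz": -27.5,"twist": -1.08},
  {"dx": -5.6,"dy": -4.9,"dz": -29.5,"twist": -1.17},
  {"dx": -5.6,"dy": -5.1,"dz": -30.4,"twist": -1.21},
])

```text
clock: 15.77
position: [0.4319, 0.3921, 0.1773]
tool_rot: [1.137, 1.568, 0.893]
force: [-0.8, -0.6, 0.3]
grip_width: 0.0146
```

Run:
```python
from h import *
st(); print(delta((.4341,.3888,.1065),75.47))
```

```text
t 15.77 p [0.4319 0.3921 0.1773] yaw_y 76.02 xax [ 0.0016  0.0019 -1.    ] F [-0.7741 -0.6018  0.2984] M [-0.0053  0.085   0.0356] w 0.0146 q7 0.472
{'dx': np.float64(7.08), 'dy': np.float64(-0.28), 'dz': np.float64(0.29), 'twist': np.float64(0.01)}
```

Emit:
arm_command([
  {"dx": 1,"dy": -0.3,"dz": 0.3,"twist": 0.01},
  {"dx": 3,"dy": -0.3,"dz": 0.3,"twist": 0.01},
  {"dx": 4.8,"dy": -0.3,"dz": 0.3,"twist": 0.01},
  {"dx": 5.7,"dy": -0.3,"dz": 0.3,"twist": 0.01},
  {"dx": 5.7,"dy": -0.3,"dz": 0.3,"twist": 0.01},
  {"dx": 5.7,"dy": -0.3,"dz": 0.3,"twist": 0.01},
])

```text
clock: 16.27
position: [0.4343, 0.3878, 0.1202]
tool_rot: [1.02, 1.569, 0.764]
force: [-0.2, 0.2, -1.2]
grip_width: 0.0145
```

Run:
```python
from h import *
st(); print(delta((.4341,.3888,.0565),75.47))
save(imaging.grab_frame('side'),'s19',(130,90,280,190),5);save(imaging.grab_frame('wrist'),'w19',None,1.5)
```

```text
t 16.27 p [0.4343 0.3878 0.1202] yaw_y 75.37 xax [ 0.0011  0.001  -1.    ] F [-0.1753  0.1656 -1.2081] M [-0.0198  0.0828 -0.015 ] w 0.0145 q7 0.466
{'dx': np.float64(6.37), 'dy': np.float64(0.08), 'dz': np.float64(-0.05), 'twist': np.float64(-0.002)}
```

View pics/s19.png

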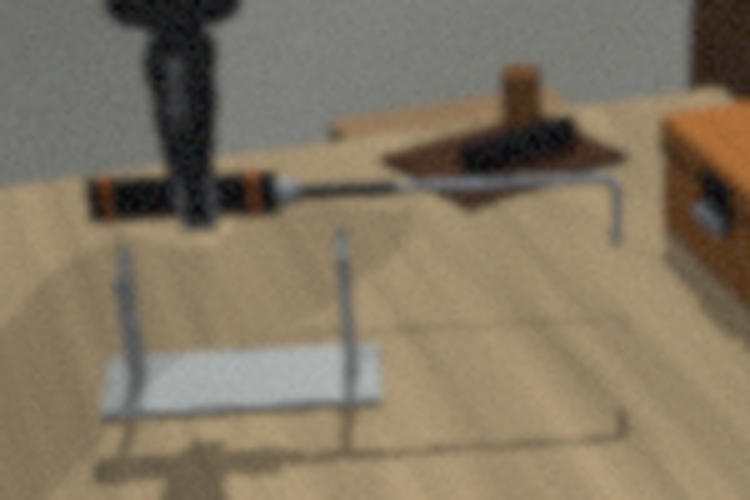

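View pics/w19.png

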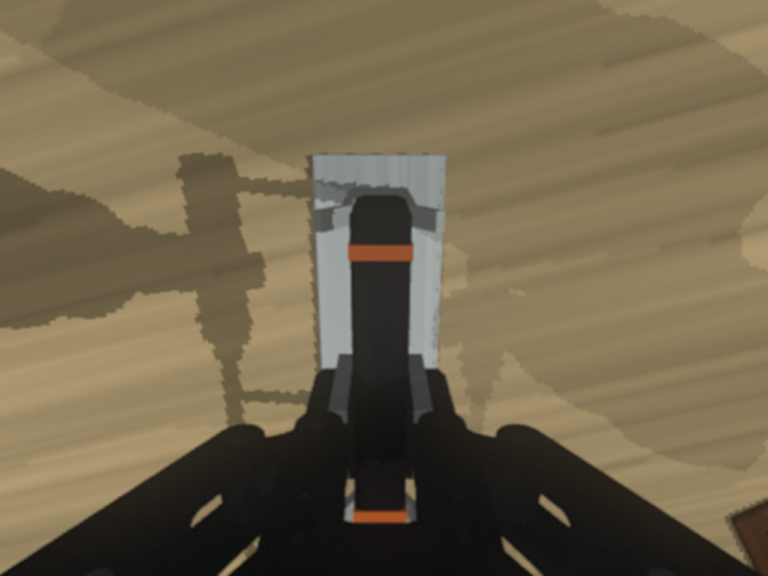

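Aligned: the grip (cols 349–412) is centred over the rear fork notch. I'll lower to just above the seat and check the force.

Emit:
arm_command([
  {"dx": 0.5,"dy": 0.05,"dz": -0.05,"twist": 0},
  {"dx": 1.5,"dy": 0.1,"dz": -0.05,"twist": 0},
  {"dx": 2.7,"dy": 0.1,"dz": -0.05,"twist": 0},
  {"dx": 3.9,"dy": 0.1,"dz": -0.05,"twist": 0},
  {"dx": 4.9,"dy": 0.1,"dz": -0.05,"twist": 0},
  {"dx": 5.6,"dy": 0.1,"dz": -0.05,"twist": 0},
  {"dx": 5.9,"dy": 0.1,"dz": -0.05,"twist": 0},
  {"dx": 6.0,"dy": 0.1,"dz": -0.05,"twist": 0},
  {"dx": 6.0,"dy": 0.1,"dz": -0.05,"twist": 0},
])

```text
clock: 17.12
position: [0.4345, 0.3898, 0.061]
tool_rot: [1.085, 1.567, 0.83]
force: [-0.5, -0.9, -0.7]
grip_width: 0.0147
```

Run:
```python
from h import *
st(); print(delta((.4341,.3888,.0565),75.47))
save(imaging.grab_frame('side'),'s20',(130,110,280,190),5)
```

```text
t 17.12 p [0.4345 0.3898 0.061 ] yaw_y 75.39 xax [ 0.0022  0.0024 -1.    ] F [-0.4523 -0.9069 -0.7404] M [0.0488 0.0573 0.0019] w 0.0147 q7 0.459
{'dx': np.float64(0.45), 'dy': np.float64(-0.11), 'dz': np.float64(-0.02), 'twist': np.float64(-0.001)}
```

View pics/s20.png

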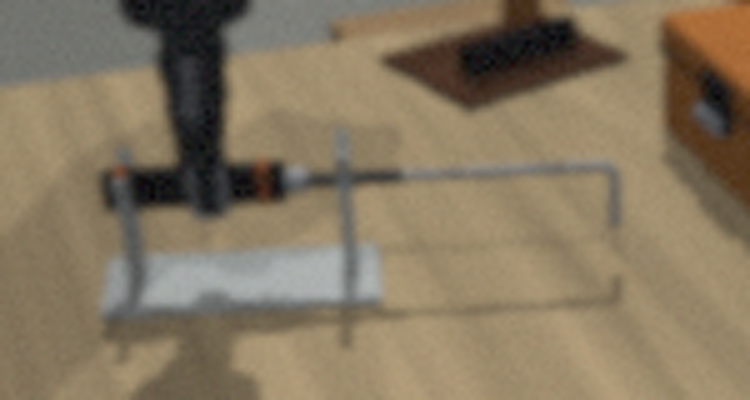

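Emit:
arm_command([
  {"dx": 0.1,"dy": -0.1,"dz": 0,"twist": 0},
  {"dx": 0.2,"dy": -0.1,"dz": 0,"twist": 0},
  {"dx": 0.3,"dy": -0.1,"dz": 0,"twist": 0},
  {"dx": 0.4,"dy": -0.1,"dz": 0,"twist": 0},
  {"dx": 0.4,"dy": -0.1,"dz": 0,"twist": 0},
  {"dx": 0.4,"dy": -0.1,"dz": 0,"twist": 0},
])

```text
clock: 17.67
position: [0.4344, 0.3889, 0.0573]
tool_rot: [1.089, 1.567, 0.834]
force: [0.3, 0.3, -2.1]
grip_width: 0.0146
```

Run:
```python
from h import *
st(); print(delta((.4341,.3888,.0565),75.47))
```

```text
t 17.67 p [0.4344 0.3889 0.0573] yaw_y 75.39 xax [ 0.0025  0.0028 -1.    ] F [ 0.3099  0.2908 -2.0814] M [ 0.0316  0.1007 -0.0192] w 0.0146 q7 0.459
{'dx': np.float64(0.08), 'dy': np.float64(-0.02), 'dz': np.float64(-0.03), 'twist': np.float64(-0.001)}
```

Emit:
arm_command([
  {"dx": 0.05,"dy": 0,"dz": 0,"twist": 0},
  {"dx": 0.1,"dy": 0,"dz": 0,"twist": 0},
  {"dx": 0.1,"dy": 0,"dz": 0,"twist": 0},
  {"dx": 0.1,"dy": 0,"dz": 0,"twist": 0},
])

```text
clock: 18.0
position: [0.4345, 0.389, 0.0565]
tool_rot: [1.086, 1.567, 0.831]
force: [-1.0, -1.7, 4.2]
grip_width: 0.0141
```

Emit:
arm_command([
  {"dx": 0,"dy": 0,"dz": 0,"twist": 0},
  {"dx": 0,"dy": 0,"dz": 0,"twist": 0},
  {"dx": 0,"dy": 0,"dz": 0,"twist": 0},
  {"dx": 0,"dy": 0,"dz": 0,"twist": 0},
  {"dx": 0,"dy": 0,"dz": 0,"twist": 0},
  {"dx": 0,"dy": 0,"dz": 0,"twist": 0},
  {"dx": 0,"dy": 0,"dz": 0,"twist": 0},
  {"dx": 0,"dy": 0,"dz": 0,"twist": 0},
], grip=-1)

```text
clock: 18.67
position: [0.4345, 0.389, 0.0565]
tool_rot: [1.068, 1.567, 0.813]
force: [-0.2, 0.3, 0.7]
grip_width: 0.0853
```

Run:
```python
from h import *
st()
save(imaging.grab_frame('wrist'),'w21',None,1.5)
```

```text
t 18.67 p [0.4345 0.389  0.0565] yaw_y 75.4 xax [ 0.0027  0.0028 -1.    ] F [-0.2138  0.3272  0.6699] M [-0.0298  0.0042 -0.0024] w 0.0853 q7 0.459
```

View pics/w21.png

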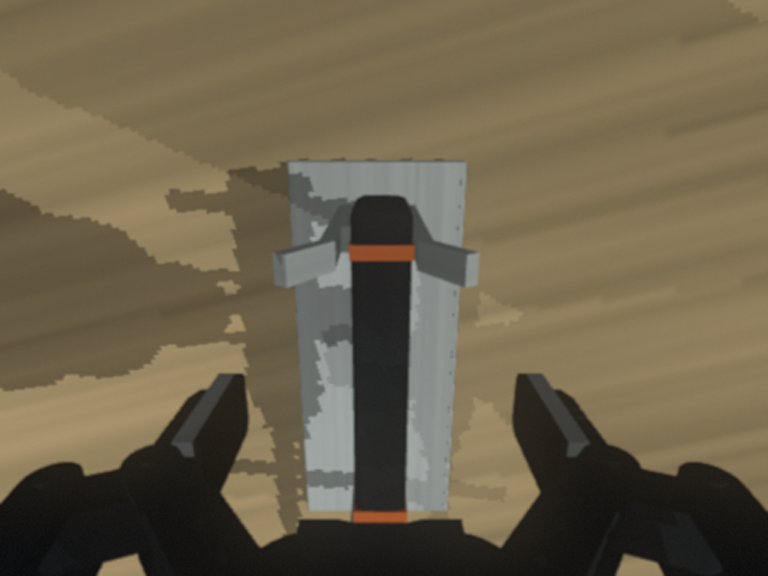

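Rod released and lying in the fork (grip at cols 350–415, rear fork arms on both sides). Lifting clear.

Emit:
arm_command([
  {"dx": -0.5,"dy": 0,"dz": 0,"twist": 0},
  {"dx": -1.5,"dy": 0,"dz": 0,"twist": 0},
  {"dx": -3,"dy": 0,"dz": 0,"twist": 0},
  {"dx": -5,"dy": 0,"dz": 0,"twist": 0},
  {"dx": -8,"dy": 0,"dz": 0,"twist": 0},
  {"dx": -11,"dy": 0,"dz": -1,"twist": 0},
  {"dx": -13,"dy": 0,"dz": -3,"twist": 0},
  {"dx": -14,"dy": 0,"dz": -5,"twist": 0},
  {"dx": -14,"dy": 0,"dz": -5,"twist": 0},
])

```text
clock: 19.47
position: [0.3831, 0.4034, 0.1998]
tool_rot: [1.294, 1.563, 1.042]
force: [0.1, 1.5, 0.4]
grip_width: 0.0852
```

```bash
python3 m.py t22
python3 - <<'E'
from h import *
st()
t=imaging.grab_frame('top');save(t,'t22f',None,1.5);s=imaging.grab_frame('side');save(s,'s22',None,1.5);save(t,'t22r',(70,120,170,270),4)
E
```

```text
t 19.47 p [0.3831 0.4034 0.1998] yaw_y 75.58 xax [ 0.004   0.0068 -1.    ] F [0.1228 1.5054 0.3862] M [0.0361 0.0815 0.0027] w 0.0852 q7 0.386
t 19.52 p [0.3846 0.4024 0.1986] yaw_y 75.53 xax [ 0.004   0.0055 -1.    ] F [ 1.0613 -0.0748 -0.4654] M [-0.0341 -0.0017  0.0204] w 0.0857 q7 0.388
plate ctr [ 20.7988 -15.5627]
angle vs guard 0.3160688605001101 TCP [-551.084  -118.3191]
pull(x) 0.1835180677458448
t 19.52 p [0.3846 0.4024 0.1986] yaw_y 75.53 xax [ 0.004   0.0055 -1.    ] F [ 1.0613 -0.0748 -0.4654] M [-0.0341 -0.0017  0.0204] w 0.0857 q7 0.388
```

View pics/t22f.png

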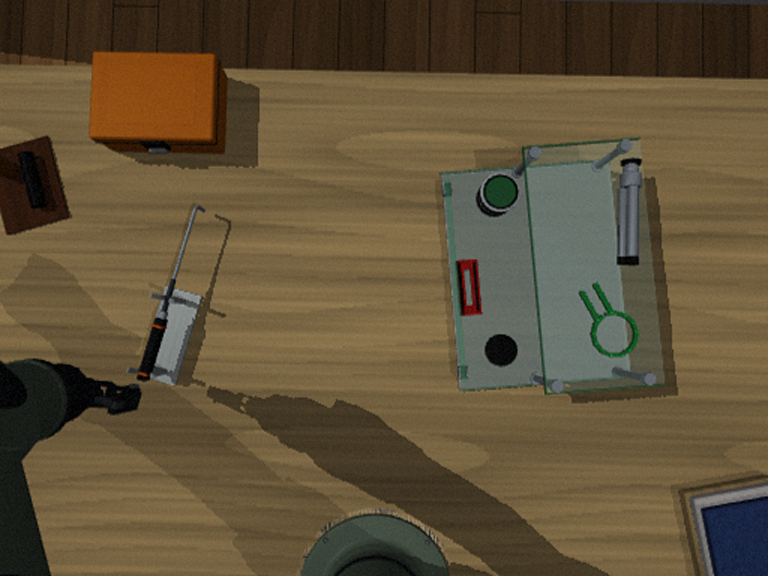

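View pics/s22.png

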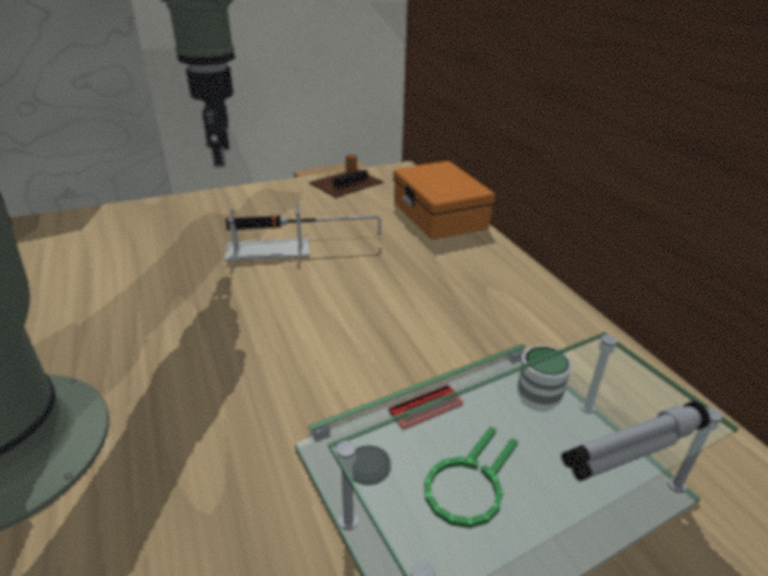

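View pics/t22r.png

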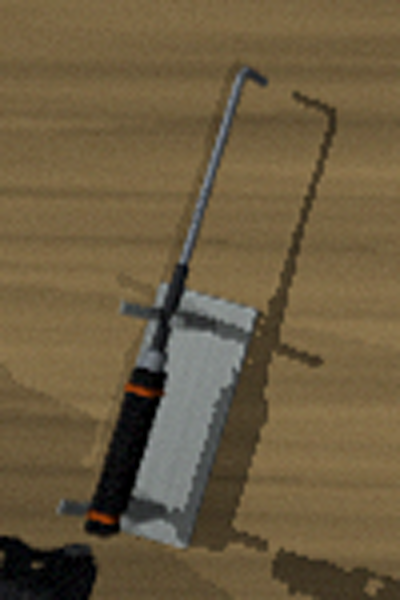

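View pics/t22.png

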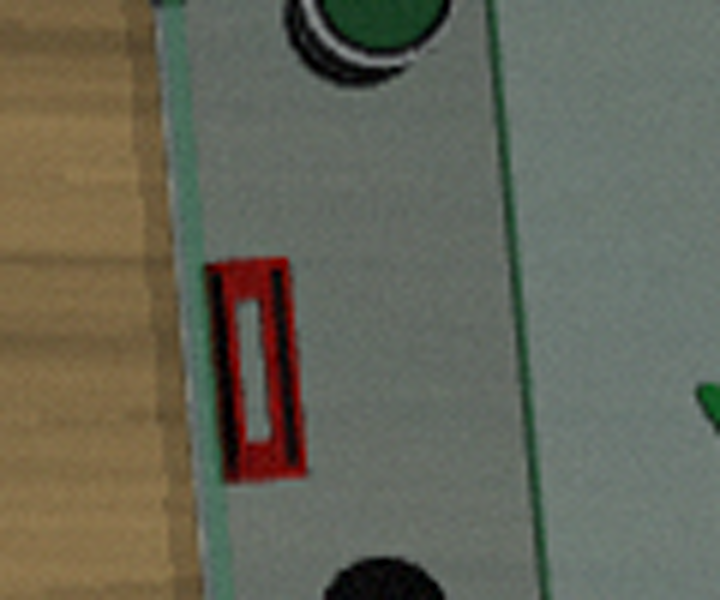

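The plate is flush and in the same place as when it was pulled home. The rod lies in the cradle as before, the other gear hasn't moved, and the robot is clear of everything.

Run:
```python
from workcell import order
print(order.job_done())
```

```text
the job is handed in; nothing more can be done
None
```

I drew the plate out with the hook until it lay flush against the guard, laid the rod back in its cradle and handed the job in at about 19.6 s of the 70 s.

- **Pull:** I held the plate against the guard for about 1.3 s. The readings averaged 5.3 N and peaked at 6.4 N.
- **Plate on the way out:** I watched it turn during the draw and moved the hook about 10 mm along the slot to bring it straight. It came home without forcing.
- **Plate at the end:** the top camera puts its centre at shelf x of about 20.8 mm, where 20 is flush. It reads 0.3° off the guard line and is unchanged from the held pull. Single camera readings varied by up to about 1°, so the feel of the stop is the better evidence.
- **Rod and other gear:** the final pictures show the rod in both forks at its original place, and the lens, cap, tripod and wrench not moved. The gripper was well clear of everything.

**Checks that disagreed:**
- The side camera read about 6 mm different from the top camera across the shelf, so I placed the hook and plate relative to each other within one view.
- My plate-finding mask gave two wrong readings: one before I fixed it, and one when the rod crossed the plate. I went by the pictures there.
- One arm command was refused because rows left out values. I sent it again in full.

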